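Wedge the pressed-on cover of a gear drive evenly off its seat

ROBOT

A 6-joint arm with a two-finger parallel gripper is mounted at the origin on the work surface. World frame = base frame: x ahead of the robot, y to its left, z up, the work surface at z = 0. Lengths are in m, angles in rad, forces in N, time in s.
With the tool pointing down it reaches from about 0.3 to 0.875 m from the base axis. Payload 6.4 kg.
Tool frame: the origin (TCP) lies midway between the tips of the shut fingers; the grasp point (between the pads) lies 19 mm behind it; z points along the fingers, y is the line along which they close (so a half turn about z gives the same grasp; the last joint's range is limited). The gripper opens to 85 mm and grips with 20 to 120 N. Pads are 22 mm wide; open, the fingers measure 114 mm over their backs; the gripper's body (76 mm by 85 mm) begins 54 mm behind the grasp point. The pads swing forward as they close: fully open they stand 13 mm farther back than shut.
Start: joints at [-0.206, 0.181, 1.607, -0, 1.354, -0.206], TCP at [0.575, 0, 0.231] pointing down, gripper open.
Joint ranges: [-2.99, 2.99], [-0.89, 2.07], [0.3, 2.58], [-1.14, 4.28], [0, 2.63], [-3.12, 3.12]. Speed limits (rad/s): [2.57, 2.57, 3.01, 3.14, 3.14, 3.14].

INTERFACE

Orientations are given as a rotation vector (axis times angle).
In Python, from plant import bot gives the robot as it stands.
- The arm moves only by the tool drive_tool, never from a script. Its argument "targets" is a list of rows, each a list of 7 numbers: the shift along the tool's x, y, z in m, then the turn, a rotation vector about the tool's x, y, z in rad, then the opening in per cent of the stroke, from 0 (shut) to 100 (fully open). A call has exactly 8 rows; each row is the pose to reach, as a shift and turn from the pose commanded when the call began, along the tool's axes at that moment; what a row does not reach only later rows make up. A row lasts 1/8 s, in which the tool goes at most 62.5 mm and 10.7 degrees, less where a joint would pass 70% of its speed; a pose out of reach is approached as far as the arm can. A call with a gripper value outside its range is refused whole. The fingers move at their own pace and stop on an object; the grip force is fixed at half the most. Time passes only in rows, so rows that repeat a pose let the fingers close, or fill a call up. It gives the time, the measured TCP pose, the force, the opening and the grip force at its end, in the units of the state.
- bot.get_state(): the state, without advancing time (a new reading comes with each control period).
- bot.capture(name): name is "scene" or "side" or "wrist"; returns the picture (480x640x3 uint8, blue, green, red); there is no depth.
- bot.camera_model(name): a dict with "intrinsics" (3x3 intrinsics, pixels), "xyz" and "rotation" of the camera in the world. Camera axes: x right, y up, looking along -z (the intrinsics and any distortion apply to the point x, -y, -z); pixel columns grow to the right and rows downward; lengths in m; the calibration is good to about 2 mm. A picture is of the moment at which its call begins: read the wrist's pose just before it. camera_model takes no time and is no camera call; for the wrist camera it gives the pose at the moment of the call.
- bot.job_done(): hands the job in; it is judged then, once.
The state is a dict: "t": time; "q": joint angles; "dq": joint speeds; "joint_torque": joint torques, N m; "tcp_pos": TCP position; "tool_rot": TCP orientation; "wrist_force": force on the tool from outside, world axes, zero at the start; "ft_torque": the same for the moment, N m; "gripper_width": finger opening in m; "finger_force": force on a finger pad.
Only numpy, scipy, OpenCV 4.12 (cv2) and the standard library are available. Lean on these libraries where they do the work, as an engineer would, in place of code of your own. Each camera call takes 0.05 s, during which the arm holds its last target. There are 200 camera calls.

TASK

Pick up the wedge and ease the pressed-on cover of the gear drive off its seat: work the blade into the pry notches at its two ends by turns, pressing gently and raising one end never more than 3.5 mm above the other, without handling the cover itself, until the seam stands open at least 3.5 mm at both ends and the cover is level to within a millimetre or two. Leave the cover there on its dowels, lay the wedge flat on the bench, and leave the flasks, the cup and the screwdriver alone.

Things in the scene. Friction and masses are not known exactly. Their poses are not given: they have to be found in the camera images.
- housing: Gear drive's cast box, fixed on a steel plate 104 x 150 mm: 64 mm (x) by 112 mm (y); its top rim, the cover's seat, is 76 mm above its origin, which lies under the middle of the box, packed up 0 to 6 mm above the bench. z up, +y to its left end, motor on +x (to 142 mm). At the middle of each end (+y, -y) a pry notch is cut in the rim: 21 mm wide, 3 mm high, 31 mm deep from the end face.
- cover: Flat steel cover 64 x 112 x 9 mm on the housing, same outline; boss and brass plug on top, 19 mm above the underside in all; 0.2 to 0.33 kg. Origin at the centre of its underside (the seam), axes as the housing's. 20 mm dowels at its corners fit tightly: an end takes 8 to 11 N to lift and stays where left; raising one end pivots it about the other end's dowels, so the other end drops little.
- left_edge (a point): Middle of the cover's lower edge at its left end (56 mm along the cover's +y). Its height above the seat is how far the seam is open there.
- right_edge (a point): Middle of the cover's lower edge at its right end (56 mm along the cover's -y). Its height above the seat is how far the seam is open there.
- left_notch (a point): Mouth of the left pry notch: middle of the outer edge of its floor, 56 mm along the housing's +y, 73 mm above its origin, 3 mm below the seat. The blade goes in along the housing's -y here.
- right_notch (a point): Mouth of the right pry notch: middle of the outer edge of its floor, 56 mm along the housing's -y, 73 mm above its origin, 3 mm below the seat. The blade goes in along the housing's +y here.
- wedge: Wedge tool, 0.13 kg, lying flat on the bench: black plastic handle 90 mm long (x), 22 mm wide, 24 mm high, with a steel blade ahead of it. Origin under the middle of the handle; +x to the tip, z up. Grip it firmly across its width at the middle of the handle.
- wedge_tip (a point): Lower edge of the blade's tip, 87 mm ahead of the wedge's origin, 4 mm above its underside. Blade 42 mm long, 18 mm wide, flat below; 1.5 mm thick at the tip, upper face rising at 20 degrees to 17 mm. Sliding on the notch floor it meets the seated cover 4 mm in, then opens the seam 0.36 mm per mm, less 1 to 1.5 mm as edges give; push 8 to 18 N. Over 30 N on cover or housing bruises them.
- flask_a: Steel vacuum flask 68 mm across, 200 mm high, standing on the bench; origin at the centre of its base. Leave alone.
- flask_b: White vacuum flask 72 mm across, 170 mm high, standing on the bench; origin at the centre of its base. Leave alone.
- screw_cup: White ceramic cup 72 mm across, 45 mm high, standing on the bench; origin at the centre of its base. Leave alone.
- driver: Screwdriver, 190 mm long along its x, handle to -x, lying on the bench; origin at bench height under its middle. Leave alone.

How it is judged:
On the way, in this order (a step that is already met when the one before it is completed fails the run):
1. the wedge has raised one end of the cover by at least 1.5 mm (contact force between wedge and cover above 0.5 N and z of any of left_edge, right_edge in the frame of housing above 0.0775 m), for 0.1 s.
2. both ends stand at least 3.5 mm off the seat, worked up with the wedge (z of each of left_edge, right_edge in the frame of housing above 0.0795 m), for 0.1 s.
At the end, for the whole second after the job is handed in: Both ends of the cover stand more than 3.5 mm above the seat, its tilt is under 0.02 rad (2.2 mm between the ends), it is no more than 12 mm up and within 5 mm of its place sideways; the wedge lies flat and still on the bench, clear of the drive (all of step 2 and angle between cover's own z axis and vertical below 0.02 rad and z of cover in the frame of housing below 0.088 m and horizontal distance between cover and housing below 0.005 m and height (world z) of wedge below 0.004 m and angle between wedge's own z axis and vertical below 0.0795 rad and linear speed of wedge below 0.02 m/s and contact force between wedge and housing below 0.1 N and linear speed of cover below 0.01 m/s); the robot touches nothing.
It fails at once if the cover is cocked by more than 0.035 rad (3.9 mm between its ends) (angle between cover's own z axis and vertical above 0.035 rad).
It fails at once if the wedge is pressed on the cover with more than 30 N (contact force between wedge and cover above 30 N).
It fails at once if the wedge is pressed on the housing with more than 30 N (contact force between wedge and housing above 30 N).
It fails at once if the gripper touches the cover (contact force between any of the fingers, the arm and cover above 1 N).
It fails at once if a bystander is moved by more than 15 mm (distance of any of flask_a, flask_b, screw_cup, driver from where it was at the start of the episode above 0.015 m).
It also fails if it takes over 72 s, if anything falls off the work surface, if the arm or the gripper's body presses on something with over 40 N, if the wrist force passes 120 N, or if a joint passes its speed limit or range.

## Working session

There is one attempt and no reset: what is moved stays moved. The work goes in short steps, Python scripts to look and compute and a tool call to move; the robot and the scene stay as the last step left them, time stands still between calls to the robot, and variables do not carry over. Pictures are saved under pics/ and viewed, at most 13 in all, crops included, and the job is handed in when it is done.

Besides the shell and the picture viewer there is one more tool, called after "Request:" in YAML: its name, and indented under it one key for each argument. drive_tool: Moves the arm, as the interface text tells. Its arguments: {"type":"object","properties":{"targets":{"type":"array","items":{"type":"array","items":{"type":"number"}}}},"required":["targets"]}

```bash
mkdir -p pics; ls; python3 - <<'E'
from plant import bot
import cv2,numpy as np
s=bot.get_state();print(s)
a=bot.capture("scene");b=bot.capture("side")
cv2.imwrite("pics/scene.png",a);cv2.imwrite("pics/side.png",b)
for n in("scene","side","wrist"):print(n,bot.camera_model(n))
E
```

```text
pics
{'t': 0.0, 'q': array([-2.06314803e-01,  1.81548188e-01,  1.60802733e+00, -6.83262846e-06,
        1.35381362e+00, -2.06310690e-01]), 'dq': array([-7.56926798e-04, -4.67779347e-04,  5.31975763e-04, -1.08802991e-03,
        1.39567007e-03, -9.61001418e-05]), 'joint_torque': array([ 3.41415571e-04, -4.44869328e+01, -3.51340663e+01, -2.51131587e-04,
        9.11703974e-03,  3.43231875e-05]), 'tcp_pos': array([5.74432417e-01, 1.25610914e-04, 2.30370809e-01]), 'tool_rot': array([-2.22038351e+00, -2.22037766e+00,  1.55234153e-03]), 'wrist_force': array([ 0.31951696,  0.7828937 , -0.01128928]), 'ft_torque': array([-0.01405948, -0.05895593, -0.01039249]), 'finger_force': 0.0, 'gripper_width': 0.08531933146880312}
scene {'intrinsics': array([[561.90194517,   0.        , 323.82615385],
       [  0.        , 561.90194517, 241.91748694],
       [  0.        ,   0.        ,   1.        ]]), 'xyz': array([1.41975823, 0.46848212, 0.79546688]), 'rotation': array([0.55923084, 0.98086048, 1.87487003])}
side {'intrinsics': array([[439.3990057 ,   0.        , 320.22474085],
       [  0.        , 439.3990057 , 239.34154094],
       [  0.        ,   0.        ,   1.        ]]), 'xyz': array([ 0.20790715, -0.58147571,  0.88435026]), 'rotation': array([ 0.69401905, -0.18719193, -0.55679989])}
wrist {'intrinsics': array([[424.87289967,   0.        , 325.87582227],
       [  0.        , 424.87289967, 240.61116359],
       [  0.        ,   0.        ,   1.        ]]), 'xyz': array([0.57315192, 0.07376703, 0.3737562 ]), 'rotation': array([-0.29037404,  0.00148419,  0.00046758])}
```

View pics/scene.png

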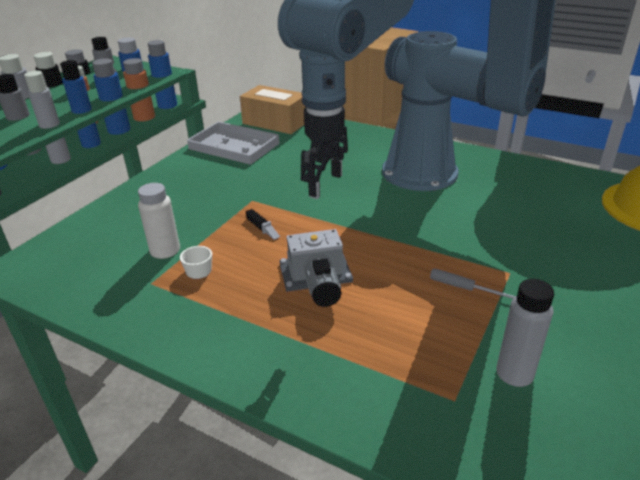

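View pics/side.png

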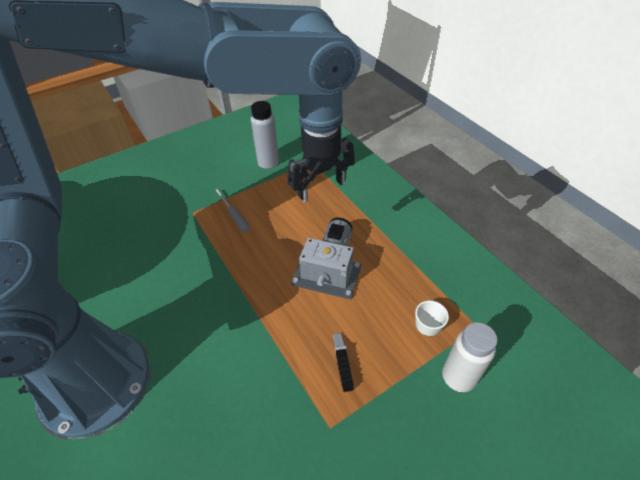

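The scene view shows the wedge at about (262,223), its tip at (277,235), the housing cover at (314,243) with its brass plug at (313,239), the cup at (197,262) and the driver at (470,283). In the side view the wedge runs from its handle end (347,388) to its tip (338,335), and the plug is at (327,251).

```bash
cat > h.py <<'E'
import numpy as np,cv2
from scipy.spatial.transform import Rotation as R
from plant import bot
def ray(cm,uv):
    K=cm["intrinsics"];d=np.linalg.inv(K)@[uv[0],uv[1],1.]
    return np.array(cm["xyz"]),R.from_rotvec(cm["rotation"]).apply([d[0],-d[1],-d[2]])
def plane(cm,uv,z):
    o,d=ray(cm,uv);return o+d*(z-o[2])/d[2]
def tri(*obs):
    A=np.zeros((3,3));b=np.zeros(3);L=[]
    for cm,uv in obs:
        o,d=ray(cm,uv);d=d/np.linalg.norm(d);P=np.eye(3)-np.outer(d,d);A+=P;b+=P@o;L.append((o,P))
    x=np.linalg.solve(A,b);return x,max(np.linalg.norm(P@(x-o)) for o,P in L)
def proj(cm,p):
    c=R.from_rotvec(cm["rotation"]).inv().apply(np.array(p)-cm["xyz"]);v=cm["intrinsics"]@[c[0],-c[1],-c[2]];return v[:2]/v[2]
def rel(pos,rot):
    s=bot.get_state();T=R.from_rotvec(s["tool_rot"])
    return T.inv().apply(np.array(pos)-s["tcp_pos"]),(T.inv()*rot).as_rotvec()
E
python3 - <<'E'
from h import *
S=bot.camera_model("scene");D=bot.camera_model("side")
for n,a,b in(("plug",(313,239),(327,251)),("wedge tip",(277,236),(338,335)),("wedge tail",(248,211),(347,388)),("cup",(197,257),(431,312)),("cov c near",(290,254),(303,0))):
    print(n,tri((S,a),(D,b)),plane(S,a,.02),plane(D,b,.02))
for n,a in (("fb base",(163,250)),("fa",(518,375)),("drv",(452,278)),("drvtip",(512,298))): print(n,plane(S,a,0))
im=bot.capture("side");cv2.imwrite("pics/side_c.png",cv2.resize(im[210:410,270:400],None,fx=3.9,fy=3,interpolation=cv2.INTER_CUBIC)[:600])
E
```

```text
plug (array([ 0.55885418, -0.04131919,  0.09202413]), np.float64(0.0009585250815001275)) [ 0.46974924 -0.09290486  0.02      ] [0.59130538 0.00684057 0.02      ]
wedge tip (array([ 0.48314179, -0.19290238,  0.00439738]), np.float64(0.00442625914694171)) [ 0.49817202 -0.1770377   0.02      ] [ 0.48086486 -0.20333273  0.02      ]
wedge tail (array([ 0.43033244, -0.30946814,  0.01571183]), np.float64(0.00019706979620981677)) [ 0.43591867 -0.30532433  0.02      ] [ 0.4291104  -0.31065831  0.02      ]
cup (array([ 0.67563541, -0.27784755,  0.04090636]), np.float64(0.00177897291960743)) [ 0.6539933  -0.29698296  0.02      ] [ 0.68851757 -0.27162765  0.02      ]
cov c near (array([0.84547557, 0.24127456, 0.43166011]), np.float64(0.14456773316330893)) [ 0.54645766 -0.1108986   0.02      ] [1.36401823 1.38497475 0.02      ]
fb base [ 0.64941095 -0.40859173  0.        ]
fa [ 6.51256080e-01  4.35664881e-01 -1.11022302e-16]
drv [4.36934994e-01 2.42701538e-01 1.11022302e-16]
drvtip [0.44407361 0.37619202 0.        ]
```

```bash
python3 - <<'E'
from h import *
import pickle
cm=bot.camera_model("wrist");im=bot.capture("wrist");cv2.imwrite("pics/w0.png",im);pickle.dump(cm,open("w0.pkl","wb"))
E
```

```text
(no output)
```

View pics/w0.png

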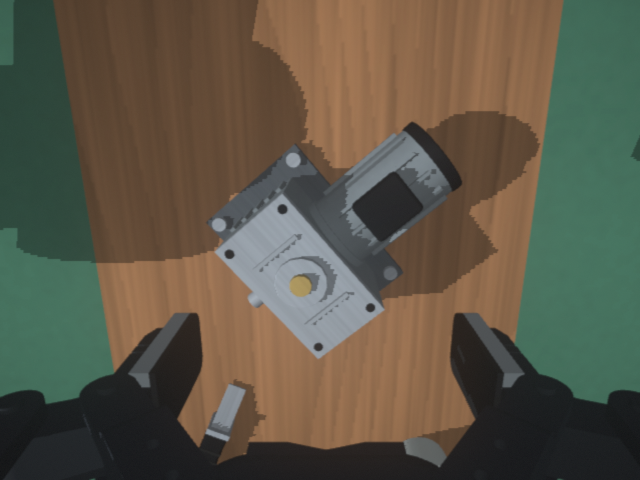

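Request:
drive_tool:
  targets:
    - [-0.03, -0.02, 0, 0, 0, 0, 100]
    - [-0.06, -0.04, 0, 0, 0, 0, 100]
    - [-0.09, -0.05, 0, 0, 0, 0, 100]
    - [-0.12, -0.06, 0, 0, 0, 0, 100]
    - [-0.14, -0.06, 0, 0, 0, 0, 100]
    - [-0.14, -0.06, 0, 0, 0, 0, 100]
    - [-0.14, -0.06, 0, 0, 0, 0, 100]
    - [-0.14, -0.06, 0, 0, 0, 0, 100]

```text
t: 1.2
tcp_pos: [0.5152, -0.139, 0.2312]
tool_rot: [-2.22, -2.222, -0.0]
wrist_force: [0.0, -0.6, -1.3]
gripper_width: 0.0852
finger_force: 0.0
```

The wrist view shows the cover's corners at about (283,193), (216,252), (319,358) and (384,308), and the motor pointing up and to the right, so the housing yaw is about +40°. The wedge blade is at (235,395).

```bash
python3 - <<'E'
from h import *
import pickle
cm=bot.camera_model("wrist");im=bot.capture("wrist");cv2.imwrite("pics/w1.png",im);pickle.dump(cm,open("w1.pkl","wb"))
E
```

```text
(no output)
```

View pics/w1.png

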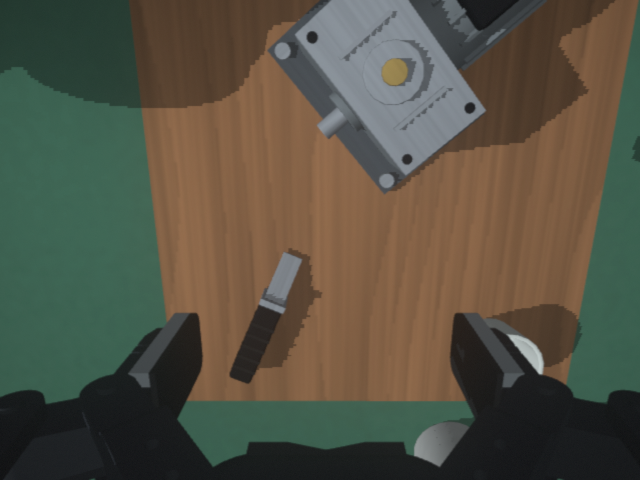

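The second wrist view shows the wedge with its tip edge at (287,250)-(301,255) and handle from (273,303) to (241,380). The cover's screw dots are at (312,37), (470,107) and (407,159).

```bash
python3 - <<'E'
from h import *
import pickle
a=cv2.imread("pics/w0.png");b=cv2.imread("pics/w1.png");A=pickle.load(open("w0.pkl","rb"));B=pickle.load(open("w1.pkl","rb"))
def dot(im,c,r=8):
    x,y=c;g=255-im[y-r:y+r+1,x-r:x+r+1].max(2).astype(float);w=np.clip(g-150,0,None)
    Y,X=np.mgrid[-r:r+1,-r:r+1];return (x+(w*X).sum()/w.sum(),y+(w*Y).sum()/w.sum())
d={}
for n,p,q in(("LB",(230,254),(312,37)),("RF",(371,308),(470,107)),("RB",(318,347),(407,159))):
    u,v=dot(a,p),dot(b,q);d[n],e=tri((A,u),(B,v));print(n,u,v,d[n],e)
print("LF",plane(A,dot(a,(283,209)),np.mean([v[2] for v in d.values()])))
c=(d["LB"]+d["RF"])/2;v=d["LB"]-d["RB"];print("centre",c,"yaw",np.degrees(np.arctan2(-v[0],v[1])),"lens",np.linalg.norm(v),np.linalg.norm(d["RF"]-d["RB"]))
for p,q in (((234,383),(287,250)),((245,388),(301,255))):print("tip",tri((A,p),(B,q)))
print("collar",tri((A,(202,451)),(B,(260,305)))) 
m=(b.max(2)<45).astype(np.uint8);m[:, :225]=0;m[:,310:]=0;m[:295]=0;m[390:]=0
cs=max(cv2.findContours(m,0,1)[0],key=cv2.contourArea);r=cv2.minAreaRect(cs);bx=cv2.boxPoints(r);print(r,bx)
W=np.array([plane(B,p,.024) for p in bx]);print(W,W.mean(0),[np.linalg.norm(W[i]-W[i-1]) for i in range(4)])
E
```

```text
LB (np.float64(229.0482368596141), np.float64(253.8735861610113)) (np.float64(311.7776835679159), np.float64(36.8450059352213)) [ 0.50488967 -0.0205683   0.09091203] 2.455955664809086e-06
RF (np.float64(370.3208439432521), np.float64(307.1495089123318)) (np.float64(469.53026196928636), np.float64(107.51255645889792)) [ 0.60522022 -0.06153639  0.09057948] 9.201274226151103e-05
RB (np.float64(317.9603209986625), np.float64(346.58537672759695)) (np.float64(406.7766681797549), np.float64(158.8415796640944)) [ 0.56689052 -0.09383485  0.0909733 ] 3.8828381224479395e-05
LF [0.54312    0.01180626 0.0908216 ]
centre [ 0.55505494 -0.04105234  0.09074576] yaw 40.23912946517845 lens 0.09597967184928367 0.05012495765742524
tip (array([ 0.47943758, -0.18484249,  0.00629613]), np.float64(0.0012218257863499612))
tip (array([ 0.49171746, -0.18799154,  0.01037817]), np.float64(0.0005283596280594381))
collar (array([ 0.46302365, -0.20985803,  0.06925627]), np.float64(0.0010903525962831454))
((250.0410919189453, 353.60955810546875), (22.428119659423828, 56.02891540527344), 24.443954467773438) [[228.23972 374.47256]
 [251.42464 323.46573]
 [271.84247 332.74655]
 [248.65755 383.7534 ]]
[[ 0.42109105 -0.30301594  0.024     ]
 [ 0.4457416  -0.24925581  0.024     ]
 [ 0.46407617 -0.25869526  0.024     ]
 [ 0.43997839 -0.3132216   0.024     ]] [ 0.4427218  -0.28104715  0.024     ] [np.float64(0.021468282517290382), np.float64(0.059142208006928515), np.float64(0.020621831923123675), np.float64(0.05961396081791213)]
```

```bash
cat >> h.py <<'E'
def down(yaw):  # tool z down, tool x at world yaw (deg)
    c,s=np.cos(np.radians(yaw)),np.sin(np.radians(yaw));return R.from_matrix(np.array([[c,s,0],[s,-c,0],[0,0,-1.]]))
def show(pos,yaw):
    d,r=rel(pos,down(yaw));print(np.round(d,4),np.round(r,4))
E
python3 - <<'E'
from h import *
show([.4494,-.2663,.06],65.5);show([.4494,-.2663,.004],65.5)
E
```

```text
[-0.1272 -0.0659  0.1712] [-2.000e-04 -2.000e-04  4.289e-01]
[-0.1272 -0.0659  0.2272] [-2.000e-04 -2.000e-04  4.289e-01]
```

Request:
drive_tool:
  targets:
    - [-0.04, -0.02, 0.03, 0, 0, 0.15, 100]
    - [-0.08, -0.04, 0.06, 0, 0, 0.3, 100]
    - [-0.11, -0.06, 0.1, 0, 0, 0.429, 100]
    - [-0.1272, -0.0659, 0.13, 0, 0, 0.429, 100]
    - [-0.1272, -0.0659, 0.15, 0, 0, 0.429, 100]
    - [-0.1272, -0.0659, 0.15, 0, 0, 0.429, 100]
    - [-0.1272, -0.0659, 0.15, 0, 0, 0.429, 100]
    - [-0.1272, -0.0659, 0.15, 0, 0, 0.429, 100]

```text
t: 2.25
tcp_pos: [0.4501, -0.2674, 0.0826]
tool_rot: [2.641, 1.698, 0.001]
wrist_force: [0.8, -0.9, -0.6]
gripper_width: 0.0852
finger_force: 0.0
```

```bash
python3 - <<'E'
from h import *
cm=bot.camera_model("wrist");im=bot.capture("wrist");cv2.imwrite("pics/w2.png",im)
print(proj(cm,[.4856,-.1864,.0055]),proj(cm,[.4305,-.308,.024]),proj(cm,[.4494,-.2663,.024]))
show([.4494,-.2663,.004],65.5)
E
```

```text
[326.44629169  80.12793751] [327.08360054 343.76431981] [326.94629209 263.05731223]
[ 0.0008 -0.0011  0.0785] [ 0.002   0.0007 -0.0006]
```

View pics/w2.png

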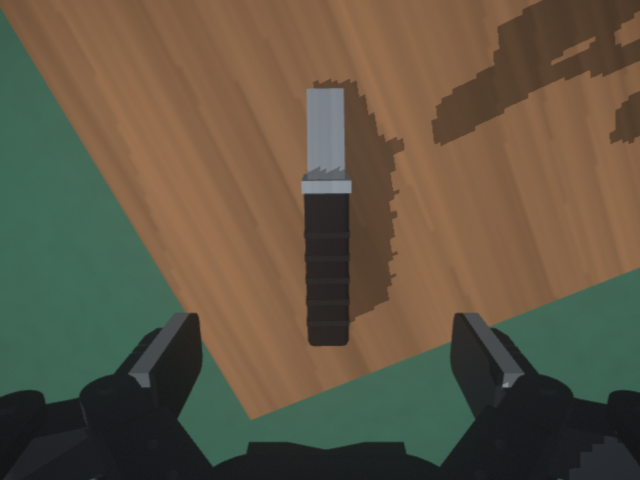

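The wedge lies square in the view, with its tip at (325,88), its tail at (327,345) and the handle axis at column 327, midway between the fingers.

Request:
drive_tool:
  targets:
    - [0, -0.001, 0.02, 0.002, 0, 0, 100]
    - [-0.001, -0.001, 0.04, 0.002, 0, 0, 100]
    - [-0.001, -0.001, 0.06, 0.002, 0, 0, 100]
    - [-0.001, -0.001, 0.074, 0.002, 0, 0, 100]
    - [-0.001, -0.001, 0.0785, 0.002, 0, 0, 60]
    - [-0.001, -0.001, 0.0785, 0.002, 0, 0, 30]
    - [-0.001, -0.001, 0.0785, 0.002, 0, 0, 0]
    - [-0.001, -0.001, 0.0785, 0.002, 0, 0, 0]

```text
t: 3.3
tcp_pos: [0.4486, -0.2684, 0.0039]
tool_rot: [2.643, 1.697, -0.001]
wrist_force: [0.4, -0.4, -0.7]
gripper_width: 0.0207
finger_force: 59.0
```

Request:
drive_tool:
  targets:
    - [0, 0, 0, 0, 0, 0, 0]
    - [0, 0, 0, 0, 0, 0, 0]
    - [0, 0, -0.01, 0, 0, 0, 0]
    - [0, 0, -0.03, 0, 0, 0, 0]
    - [0, 0, -0.06, 0, 0, 0, 0]
    - [0, 0, -0.1, 0, 0, 0, 0]
    - [0, 0, -0.13, 0, 0, 0, 0]
    - [0, 0, -0.13, 0, 0, 0, 0]

```text
t: 4.3
tcp_pos: [0.4493, -0.2689, 0.1355]
tool_rot: [2.64, 1.696, 0.0]
wrist_force: [0.0, -0.3, -1.3]
gripper_width: 0.0206
finger_force: 59.2
```

```bash
python3 - <<'E'
from h import *
cm=bot.camera_model("wrist");im=bot.capture("wrist");cv2.imwrite("pics/w3.png",im)
s=bot.get_state();T=R.from_rotvec(s["tool_rot"]);g=im.max(2).astype(int)
# blade tip: sat low & bright
hsv=cv2.cvtColor(im,cv2.COLOR_BGR2HSV);m=((hsv[...,1]<60)&(hsv[...,2]>90)).astype(np.uint8)
m[:, :270]=0;m[:,390:]=0;m[260:]=0
c=max(cv2.findContours(m,0,1)[0],key=cv2.contourArea);x,y,w,h=cv2.boundingRect(c);print(x,y,w,h)
top=np.where(m[y+4])[0];xs=np.where(m[y+int(h*.7)])[0];print(top.min(),top.max(),xs.min(),xs.max())
for u in(top.min(),(top.min()+top.max())/2,top.max()):
    p=plane(cm,(u+.5*(u==top.max()),y),s["tcp_pos"][2]+.0015);print(T.inv().apply(p-s["tcp_pos"]))
show([.641,-.1426,.14],130.2);print(s["q"])
E
```

```text
294 68 63 146
297 355 297 355
[ 0.08624791 -0.0095649  -0.00156118]
[ 0.08625352 -0.0004493  -0.00156196]
[ 0.08625922  0.00882747 -0.00156275]
[ 0.1942  0.123  -0.0065] [-5.0000e-04  6.0000e-04 -1.1306e+00]
[-7.65905486e-01  1.76475381e-01  1.82448328e+00 -7.77328671e-04
  1.14047677e+00 -3.36649812e-01]
```

Request:
drive_tool:
  targets:
    - [0.02, 0.015, -0.01, 0, 0, -0.16, 0]
    - [0.05, 0.03, -0.01, 0, 0, -0.32, 0]
    - [0.08, 0.05, -0.01, 0, 0, -0.48, 0]
    - [0.11, 0.07, -0.01, 0, 0, -0.64, 0]
    - [0.14, 0.09, -0.01, 0, 0, -0.8, 0]
    - [0.17, 0.11, -0.01, 0, 0, -0.96, 0]
    - [0.1942, 0.123, -0.0065, 0, 0, -1.1306, 0]
    - [0.1942, 0.123, -0.0065, 0, 0, -1.1306, 0]

```text
t: 5.35
tcp_pos: [0.6402, -0.1404, 0.136]
tool_rot: [-1.317, -2.845, -0.0]
wrist_force: [-1.5, -0.9, -1.9]
gripper_width: 0.0204
finger_force: 59.2
```

```bash
python3 - <<'E'
from h import *
cm=bot.camera_model("wrist");im=bot.capture("wrist");cv2.imwrite("pics/w4.png",im)
s=bot.get_state();print(s["tcp_pos"],s["wrist_force"],s["q"])
T=R.from_rotvec(s["tool_rot"])
print(proj(cm,s["tcp_pos"]+T.apply([.0863,0,-.0015])),[proj(cm,p) for p in ([.5912,-.0838,.0908],[.60522022,-.06153639,.0908],[.56689052,-.09383485,.0908])])
show([.641,-.1426,.1],130.2)
E
```

```text
[ 0.63949744 -0.1412447   0.13636599] [ 0.28227445 -0.19110285 -1.84996965] [-3.98126689e-01  4.48840430e-01  1.46360485e+00 -2.31145207e-04
  1.23548420e+00 -1.09938126e+00]
[325.3293161   74.70722819] [array([326.10613756, 113.39788945]), array([385.7963962 ,  93.82253796]), array([266.63623185,  93.31398633])]
[-0.0022  0.0004  0.0364] [-0.0031 -0.0055 -0.0003]
```

View pics/w4.png

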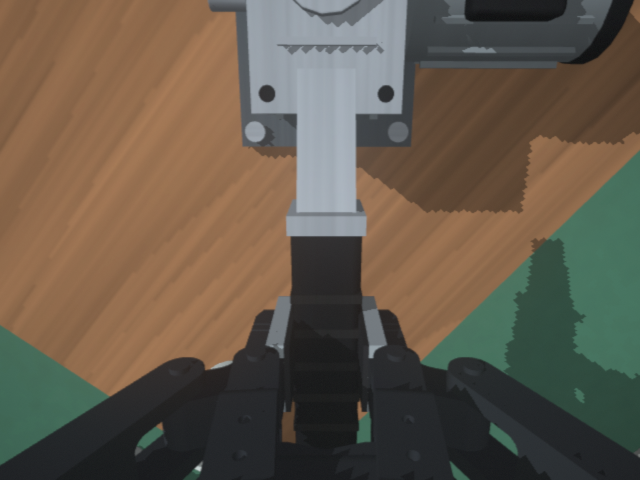

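The blade lies centred over the cover's right end, with its tip at (326,68). The cover's edge is at row 113 and the screws at (267,93) and (386,94), all matching the predictions within 1 px.

Request:
drive_tool:
  targets:
    - [-0.001, 0, 0.01, -0.003, -0.0055, 0, 0]
    - [-0.002, 0, 0.025, -0.003, -0.0055, 0, 0]
    - [-0.002, 0, 0.038, -0.003, -0.0055, 0, 0]
    - [-0.002, 0, 0.0415, -0.003, -0.0055, 0, 0]
    - [-0.002, 0, 0.0425, -0.003, -0.0055, 0, 0]
    - [-0.002, 0, 0.0425, -0.003, -0.0055, 0, 0]
    - [-0.002, 0, 0.0425, -0.003, -0.0055, 0, 0]
    - [-0.002, 0, 0.0425, -0.003, -0.0055, 0, 0]

```text
t: 6.4
tcp_pos: [0.6421, -0.1439, 0.097]
tool_rot: [1.321, 2.845, 0.001]
wrist_force: [-0.2, -0.3, -1.2]
gripper_width: 0.0211
finger_force: 59.2
```

```bash
cat > st.py <<'E'
from h import *
s=bot.get_state();T=R.from_rotvec(s["tool_rot"])
print(s["t"],s["tcp_pos"].round(5),"F",s["wrist_force"].round(2),"M",s["ft_torque"].round(3),"tip",(s["tcp_pos"]+T.apply([.0863,0,0])).round(5),"tilt",(down(130.2).inv()*T).as_rotvec().round(4))
E
python3 st.py
```

```text
6.4 [ 0.64213 -0.14389  0.09698] F [-0.21 -0.25 -1.15] M [0.028 0.004 0.017] tip [ 0.58642 -0.07797  0.0966 ] tilt [-0.0025 -0.0043 -0.0001]
```

Request:
drive_tool:
  targets:
    - [0, 0, 0.002, 0, 0, 0, 0]
    - [0, 0, 0.004, 0, 0, 0, 0]
    - [0, 0, 0.0045, 0, 0, 0, 0]
    - [0, 0, 0.005, 0, 0, 0, 0]
    - [0, 0, 0.005, 0, 0, 0, 0]
    - [0, 0, 0.0055, 0, 0, 0, 0]
    - [0, 0, 0.0055, 0, 0, 0, 0]
    - [0, 0, 0.0055, 0, 0, 0, 0]

```text
t: 7.4
tcp_pos: [0.6419, -0.1439, 0.0911]
tool_rot: [1.321, 2.846, 0.001]
wrist_force: [0.4, -0.5, -0.7]
gripper_width: 0.0208
finger_force: 59.2
```

```bash
python3 st.py;python3 - <<'E'
from h import *
for i in range(4):
    bot.capture("wrist");s=bot.get_state();print(s["tcp_pos"],s["wrist_force"])
E
```

```text
7.4 [ 0.64191 -0.14386  0.09106] F [ 0.45 -0.49 -0.72] M [-0.013  0.005  0.024] tip [ 0.58622 -0.07794  0.09074] tilt [-0.0021 -0.0037  0.0001]
[ 0.64190925 -0.14385422  0.09106985] [ 0.5426792  -1.32507517 -0.78432432]
[ 0.64193125 -0.14387288  0.09106319] [ 0.65499109  0.08547154 -0.95309896]
[ 0.64191664 -0.14384957  0.0910627 ] [-0.35797044 -1.02211062 -1.44919249]
[ 0.64194683 -0.14386768  0.09106926] [ 0.5398237   0.10224182 -2.07537967]
```

Request:
drive_tool:
  targets:
    - [0, 0, 0.0002, 0, 0, 0, 0]
    - [0, 0, 0.0004, 0, 0, 0, 0]
    - [0, 0, 0.0006, 0, 0, 0, 0]
    - [0, 0, 0.0008, 0, 0, 0, 0]
    - [0, 0, 0.0009, 0, 0, 0, 0]
    - [0, 0, 0.001, 0, 0, 0, 0]
    - [0, 0, 0.001, 0, 0, 0, 0]
    - [0, 0, 0.001, 0, 0, 0, 0]

```text
t: 8.6
tcp_pos: [0.6419, -0.1439, 0.09]
tool_rot: [1.321, 2.846, 0.001]
wrist_force: [-0.3, 0.4, -0.0]
gripper_width: 0.0209
finger_force: 59.2
```

```bash
python3 st.py
```

```text
8.6 [ 0.64191 -0.14385  0.09005] F [-0.27  0.37 -0.01] M [ 0.007  0.059 -0.043] tip [ 0.58621 -0.07794  0.08973] tilt [-0.0021 -0.0037  0.    ]
```

Request:
drive_tool:
  targets:
    - [0, 0, 0.0001, 0, 0, 0, 0]
    - [0, 0, 0.0002, 0, 0, 0, 0]
    - [0, 0, 0.0003, 0, 0, 0, 0]
    - [0, 0, 0.0004, 0, 0, 0, 0]
    - [0, 0, 0.0004, 0, 0, 0, 0]
    - [0, 0, 0.0004, 0, 0, 0, 0]
    - [0, 0, 0.0004, 0, 0, 0, 0]
    - [0, 0, 0.0004, 0, 0, 0, 0]

```text
t: 9.6
tcp_pos: [0.642, -0.1439, 0.0897]
tool_rot: [1.321, 2.846, 0.001]
wrist_force: [-0.3, 0.0, 0.6]
gripper_width: 0.0207
finger_force: 59.4
```

```bash
python3 st.py;python3 - <<'E'
from h import *
for i in range(3):
    bot.capture("wrist");s=bot.get_state();print(s["tcp_pos"],s["wrist_force"],s["ft_torque"])
E
```

```text
9.6 [ 0.64196 -0.14387  0.08969] F [-0.27  0.04  0.6 ] M [ 0.166  0.239 -0.011] tip [ 0.58626 -0.07795  0.08937] tilt [-0.0022 -0.0038  0.0001]
[ 0.64195793 -0.14388072  0.08973756] [ 0.17154345 -0.256105    2.44052747] [0.20236391 0.26476261 0.01645788]
[ 0.6419601  -0.14387619  0.08971688] [0.69680604 0.4295932  1.36687583] [0.14204655 0.18182279 0.04822497]
[ 0.64195422 -0.14385797  0.08969488] [-0.23809816 -0.37530418  1.38849756] [0.13374751 0.26956445 0.01942814]
```

Request:
drive_tool:
  targets:
    - [0, 0, -0.004, 0, 0, 0, 0]
    - [-0.009, 0, -0.004, 0, 0, 0, 0]
    - [-0.018, 0, -0.004, 0, 0, 0, 0]
    - [-0.018, 0, 0.004, 0, 0, 0, 0]
    - [-0.018, 0, 0.0115, 0, 0, 0, 0]
    - [-0.018, 0, 0.0115, 0, 0, 0, 0]
    - [-0.018, 0, 0.0115, 0, 0, 0, 0]
    - [-0.018, 0, 0.0115, 0, 0, 0, 0]

```text
t: 10.75
tcp_pos: [0.6538, -0.1576, 0.0785]
tool_rot: [1.32, 2.845, 0.001]
wrist_force: [0.9, 0.1, -0.7]
gripper_width: 0.021
finger_force: 59.3
```

Request:
drive_tool:
  targets:
    - [0.002, 0, 0, 0, 0, 0, 0]
    - [0.004, 0, 0, 0, 0, 0, 0]
    - [0.006, 0, 0, 0, 0, 0, 0]
    - [0.008, 0, 0, 0, 0, 0, 0]
    - [0.009, 0, 0, 0, 0, 0, 0]
    - [0.01, 0, 0, 0, 0, 0, 0]
    - [0.011, 0, 0, 0, 0, 0, 0]
    - [0.011, 0, 0, 0, 0, 0, 0]

```text
t: 11.75
tcp_pos: [0.6464, -0.1492, 0.0782]
tool_rot: [1.321, 2.846, 0.001]
wrist_force: [-0.4, 0.1, -1.4]
gripper_width: 0.0207
finger_force: 59.3
```

```bash
cat >> st.py <<'E'
t=s["tcp_pos"]+T.apply([.0863,0,0]);v=t[:2]-[.5551,-.0411]
import sys
sg=1 if len(sys.argv)<2 else -1
print("insertion mm",56-1e3*sg*v@[.6455,-.7638],"lat",1e3*v@[.7638,.6455],"push F along in",s["wrist_force"][:2]@[.6455*sg,-.7638*sg])
E
python3 st.py
```

```text
11.75 [ 0.64644 -0.14919  0.07816] F [-0.39  0.14 -1.39] M [-0.015  0.033  0.058] tip [ 0.59074 -0.08327  0.07784] tilt [-0.0021 -0.0037 -0.0001]
insertion mm 0.7856683064778878 lat -0.004419389849301365 push F along in -0.3578740499347284
```

Request:
drive_tool:
  targets:
    - [0.0005, 0, 0, 0, 0, 0, 0]
    - [0.001, 0, 0, 0, 0, 0, 0]
    - [0.0015, 0, 0, 0, 0, 0, 0]
    - [0.002, 0, 0, 0, 0, 0, 0]
    - [0.0025, 0, 0, 0, 0, 0, 0]
    - [0.003, 0, 0, 0, 0, 0, 0]
    - [0.003, 0, 0, 0, 0, 0, 0]
    - [0.003, 0, 0, 0, 0, 0, 0]

```text
t: 12.75
tcp_pos: [0.6448, -0.1472, 0.0783]
tool_rot: [1.321, 2.845, 0.0]
wrist_force: [2.1, -1.6, -3.0]
gripper_width: 0.0206
finger_force: 59.2
```

```bash
python3 st.py
```

```text
12.75 [ 0.64481 -0.14723  0.07831] F [ 2.09 -1.55 -2.98] M [-0.437 -0.325 -0.049] tip [ 0.58911 -0.08131  0.07792] tilt [-0.0023 -0.0045  0.0001]
insertion mm 3.3294918147560466 lat 0.023142326671987352 push F along in 2.533731853455837
```

Request:
drive_tool:
  targets:
    - [0.0007, 0, 0, 0, 0, 0, 0]
    - [0.0014, 0, 0, 0, 0, 0, 0]
    - [0.002, 0, 0, 0, 0, 0, 0]
    - [0.0027, 0, 0, 0, 0, 0, 0]
    - [0.0034, 0, 0, 0, 0, 0, 0]
    - [0.004, 0, 0, 0, 0, 0, 0]
    - [0.004, 0, 0, 0, 0, 0, 0]
    - [0.004, 0, 0, 0, 0, 0, 0]

```text
t: 13.75
tcp_pos: [0.6443, -0.1466, 0.0793]
tool_rot: [1.319, 2.839, -0.002]
wrist_force: [8.5, -8.9, -4.9]
gripper_width: 0.0209
finger_force: 58.8
```

```bash
python3 st.py
```

```text
13.75 [ 0.6443  -0.14658  0.07935] F [ 8.52 -8.88 -4.9 ] M [-1.81  -1.456  0.006] tip [ 0.58863 -0.08064  0.0784 ] tilt [-0.0036 -0.011   0.0005]
insertion mm 4.157494132868521 lat 0.09100574915422656 push F along in 12.283309300462044
```

```bash
python3 - <<'E'
from h import *
bot.get_state();s=bot.get_state();cm=bot.camera_model("wrist");im=bot.capture("wrist")
T=R.from_rotvec(s["tool_rot"])
print([proj(cm,s["tcp_pos"]+T.apply([x,0,-.0015])).round(1) for x in(.0863,.0893,.0453)], proj(cm,[.5912,-.0838,.0903]).round(1),proj(cm,[.5912,-.0838,.0813]).round(1))
cv2.imwrite("pics/w5.png",cv2.resize(im[40:280,180:480],(750,600),interpolation=cv2.INTER_CUBIC))
E
```

```text
[array([328.1,  74. ]), array([328.1,  63.7]), array([327.9, 203.3])] [328.1  86.3] [327.9  87.7]
```

View pics/w5.png

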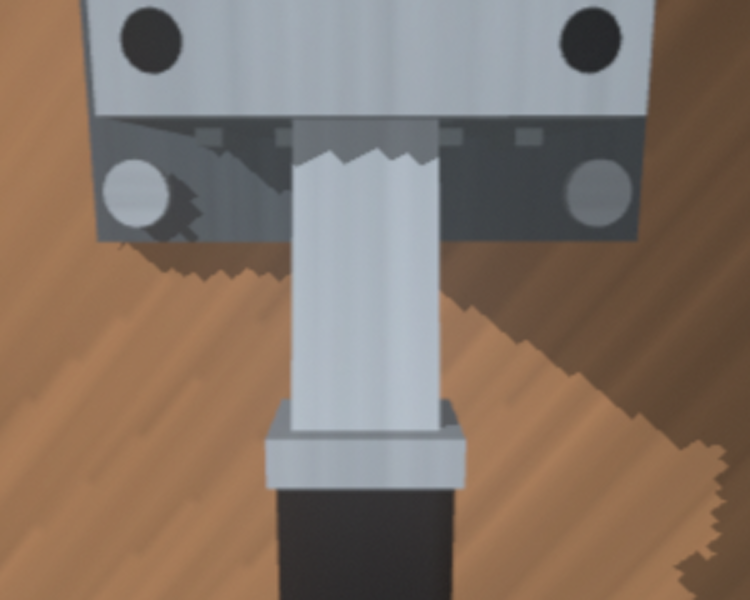

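```bash
python3 - <<'E'
from h import *
s=bot.get_state();cm=bot.camera_model("wrist");T=R.from_rotvec(s["tool_rot"])
for L in(.0843,.0863,.0883,.0903):print(L,[proj(cm,s["tcp_pos"]+T.apply([L-.042,0,-z]))[1].round(1) for z in(.016,.017,.018)])
print("w2-style check");
import pickle
E
python3 st.py
```

```text
0.0843 [np.float64(222.5), np.float64(223.3), np.float64(224.1)]
0.0863 [np.float64(216.2), np.float64(216.9), np.float64(217.7)]
0.0883 [np.float64(209.8), np.float64(210.5), np.float64(211.2)]
0.0903 [np.float64(203.4), np.float64(204.0), np.float64(204.7)]
w2-style check
13.8 [ 0.64432 -0.14659  0.07936] F [ 6.91 -8.55 -4.21] M [-1.761 -1.437  0.072] tip [ 0.58866 -0.08064  0.07841] tilt [-0.0037 -0.011   0.0006]
insertion mm 4.133221215401015 lat 0.1076773587530212 push F along in 10.988225130759059
```

Request:
drive_tool:
  targets:
    - [0.0005, 0, 0, 0, 0, 0, 0]
    - [0.001, 0, 0, 0, 0, 0, 0]
    - [0.0015, 0, 0.0002, 0, 0, 0, 0]
    - [0.002, 0, 0.0003, 0, 0, 0, 0]
    - [0.0025, 0, 0.0003, 0, 0, 0, 0]
    - [0.003, 0, 0.0003, 0, 0, 0, 0]
    - [0.003, 0, 0.0003, 0, 0, 0, 0]
    - [0.003, 0, 0.0003, 0, 0, 0, 0]

```text
t: 14.8
tcp_pos: [0.6438, -0.1459, 0.0799]
tool_rot: [1.317, 2.835, -0.004]
wrist_force: [11.5, -13.8, -4.9]
gripper_width: 0.0208
finger_force: 58.9
```

```bash
sed -i 's/.0863/.0878/' st.py; python3 st.py
```

```text
14.8 [ 0.6438  -0.14592  0.07991] F [ 11.53 -13.81  -4.87] M [-2.512e+00 -2.047e+00  2.000e-03] tip [ 0.5872  -0.07881  0.07856] tilt [-0.0046 -0.0153  0.0009]
insertion mm 6.476874681724361 lat 0.17826860117098853 push F along in 17.99274588202667
```

Request:
drive_tool:
  targets:
    - [0.0003, 0, 0, 0, 0, 0, 0]
    - [0.0006, 0, 0, 0, 0, 0, 0]
    - [0.0009, 0, 0, 0, 0, 0, 0]
    - [0.0012, 0, 0, 0, 0, 0, 0]
    - [0.0012, 0, 0, 0, 0, 0, 0]
    - [0.0012, 0, 0, 0, 0, 0, 0]
    - [0.0012, 0, 0, 0, 0, 0, 0]
    - [0.0012, 0, 0, 0, 0, 0, 0]

```text
t: 15.8
tcp_pos: [0.6431, -0.145, 0.0799]
tool_rot: [1.317, 2.834, -0.004]
wrist_force: [12.0, -13.1, -5.8]
gripper_width: 0.0209
finger_force: 58.8
```

```bash
python3 st.py
```

```text
15.8 [ 0.64312 -0.14503  0.07992] F [ 12.03 -13.07  -5.75] M [-2.593 -2.145 -0.05 ] tip [ 0.58652 -0.07792  0.07855] tilt [-0.0047 -0.0156  0.0009]
insertion mm 7.593993608385716 lat 0.23127660606766412 push F along in 17.75247918917843
```

Request:
drive_tool:
  targets:
    - [0.0006, 0, 0, 0, 0, 0, 0]
    - [0.0012, 0, 0, 0, 0, 0, 0]
    - [0.0018, 0, 0, 0, 0, 0, 0]
    - [0.0024, 0, 0, 0, 0, 0, 0]
    - [0.003, 0, 0, 0, 0, 0, 0]
    - [0.0035, 0, 0, 0, 0, 0, 0]
    - [0.0035, 0, 0, 0, 0, 0, 0]
    - [0.0035, 0, 0, 0, 0, 0, 0]

```text
t: 16.8
tcp_pos: [0.6408, -0.1422, 0.0798]
tool_rot: [1.317, 2.835, -0.003]
wrist_force: [11.2, -13.6, -6.2]
gripper_width: 0.0208
finger_force: 58.9
```

```bash
python3 st.py
```

```text
16.8 [ 0.64077 -0.14218  0.07983] F [ 11.16 -13.6   -6.17] M [-2.549 -2.048  0.007] tip [ 0.58417 -0.07508  0.0785 ] tilt [-0.0047 -0.0152  0.0009]
insertion mm 11.282945645902188 lat 0.27063302557244207 push F along in 17.58914741011426
```

Request:
drive_tool:
  targets:
    - [0.0005, 0, 0, 0, 0, 0, 0]
    - [0.001, 0, 0, 0, 0, 0, 0]
    - [0.0015, 0, 0, 0, 0, 0, 0]
    - [0.002, 0, 0, 0, 0, 0, 0]
    - [0.0025, 0, 0, 0, 0, 0, 0]
    - [0.0025, 0, 0, 0, 0, 0, 0]
    - [0.0025, 0, 0, 0, 0, 0, 0]
    - [0.0025, 0, 0, 0, 0, 0, 0]

```text
t: 17.8
tcp_pos: [0.6392, -0.1403, 0.0798]
tool_rot: [1.317, 2.834, -0.003]
wrist_force: [11.9, -13.1, -6.6]
gripper_width: 0.0208
finger_force: 58.9
```

```bash
python3 st.py; python3 - <<'E'
from h import *
a=bot.capture("side");cv2.imwrite("pics/s2.png",a)
b=cv2.imread("pics/side.png")
st=np.hstack([cv2.resize(i[225:305,285:365],(400,400),interpolation=cv2.INTER_CUBIC) for i in(b,a)]);cv2.imwrite("pics/cmp.png",st)
E
```

```text
17.8 [ 0.63923 -0.14033  0.07983] F [ 11.87 -13.08  -6.58] M [-2.512 -2.122  0.017] tip [ 0.58263 -0.07322  0.07848] tilt [-0.0048 -0.0153  0.001 ]
insertion mm 13.69227856306729 lat 0.297163709313772 push F along in 17.65108229739626
```

View pics/cmp.png

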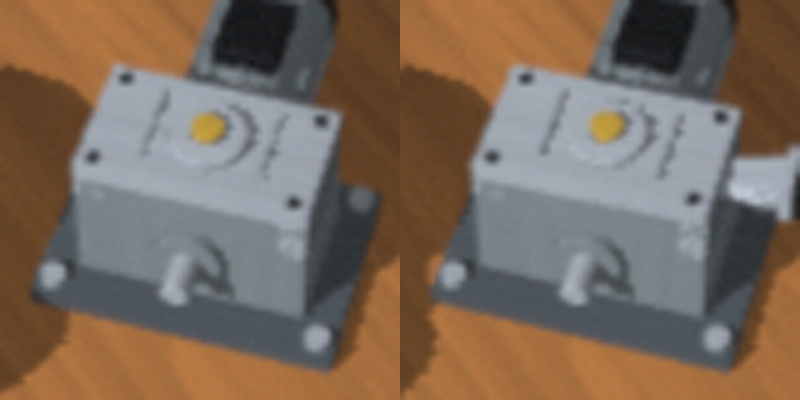

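Compared with the first picture, the cover's right-end screws in the side view have gone up about 1 px ((320,121) to (320,117) and (293,203) to (293,198) in the 5x crop), while the left ones have not moved. I'll put numbers on that.

```bash
cat > lift.py <<'E'
from h import *
import sys
def track(a,b,c,r=7):
    x,y=c;up=8;f=lambda i:cv2.resize(cv2.cvtColor(i,cv2.COLOR_BGR2GRAY)[y-30:y+31,x-30:x+31].astype(np.float32),None,fx=up,fy=up,interpolation=cv2.INTER_CUBIC)
    A=f(a);B=f(b);k=30*up+up//2;t=A[k-4*up:k+4*up,k-4*up:k+4*up]   # screw patch
    m=cv2.matchTemplate(B,t,cv2.TM_CCOEFF_NORMED);_,v,_,p=cv2.minMaxLoc(m[k-4*up-24:k-4*up+25,k-4*up-24:k-4*up+25]);return (np.array(p)-24)/up,round(v,3)
def report(name="side",ref="pics/side.png",save=None):
    cm=bot.camera_model(name);a=cv2.imread(ref);b=bot.capture(name)
    if save:cv2.imwrite(save,b)
    yh=np.array([-.6455,.7638]);xh=np.array([.7638,.6455])
    for n,sx,sy in(("LB",-1,1),("LF",1,1),("RB",-1,-1),("RF",1,-1)):
        p=np.r_[np.array([.5551,-.0411])+.025*sx*xh+.048*sy*yh,.0908]
        u=proj(cm,p);g=proj(cm,p+[0,0,.001])-u
        d,v=track(a,b,tuple(np.round(u).astype(int)));print(n,u.round(1),"shift",d,"corr",v,"lift mm",(d@g/(g@g)).round(2))
if __name__=="__main__":report(save=sys.argv[1] if len(sys.argv)>1 else None)
E
python3 lift.py; python3 -c "
from lift import *
report('scene','pics/scene.png')"
```

```text
LB [302.2 255.5] shift [-0.125  0.   ] corr 0.996 lift mm 0.04
LF [308.8 239.6] shift [-0.125  0.   ] corr 0.995 lift mm 0.03
RB [342.4 264.6] shift [-0.125 -0.875] corr 0.991 lift mm 3.24
RF [348.  248.2] shift [-0.125 -0.75 ] corr 0.996 lift mm 2.73
LB [332.5 229.6] shift [0.25 0.  ] corr 0.984 lift mm -0.01
LF [337.5 242.3] shift [0.25 0.  ] corr 0.99 lift mm -0.0
RB [290.  235.3] shift [ 0.125 -1.   ] corr 0.991 lift mm 2.65
RF [293.7 248.3] shift [ 0.    -1.125] corr 0.994 lift mm 2.96
```

Request:
drive_tool:
  targets:
    - [-0.003, 0, -0.0003, 0, 0, 0, 0]
    - [-0.008, 0, -0.0005, 0, 0, 0, 0]
    - [-0.014, 0, -0.0005, 0, 0, 0, 0]
    - [-0.022, 0, -0.0005, 0, 0, 0, 0]
    - [-0.03, 0, -0.0005, 0, 0, 0, 0]
    - [-0.04, 0, -0.0005, 0, 0, 0, 0]
    - [-0.042, 0, -0.02, 0, 0, 0, 0]
    - [-0.042, 0, -0.06, 0, 0, 0, 0]

```text
t: 18.95
tcp_pos: [0.6611, -0.1678, 0.1374]
tool_rot: [1.323, 2.849, 0.001]
wrist_force: [0.0, 0.3, 0.0]
gripper_width: 0.0206
finger_force: 59.6
```

```bash
python3 st.py; python3 lift.py pics/s3.png; python3 - <<'E'
from h import *
show([.4675,.0627,.14],-49.8)
E
```

```text
18.95 [ 0.66107 -0.16781  0.13742] F [0.04 0.28 0.05] M [-0.01   0.004 -0.036] tip [ 0.60443 -0.10072  0.13742] tilt [-0.0005  0.      0.0004]
insertion mm -21.379046764689477 lat -0.8064254829531666 push F along in -0.18828380078917173
LB [302.2 255.5] shift [-0.125  0.   ] corr 0.997 lift mm 0.04
LF [308.8 239.6] shift [-0.125  0.   ] corr 0.994 lift mm 0.03
RB [342.4 264.6] shift [-0.125 -0.875] corr 0.991 lift mm 3.24
RF [348.  248.2] shift [-0.125 -0.75 ] corr 0.996 lift mm 2.73
[ 0.3047 -0.0012  0.0027] [-0.0166  0.0087 -3.1415]
```

Request:
drive_tool:
  targets:
    - [0.02, 0, -0.02, 0, 0, 0.17, 0]
    - [0.06, 0, -0.02, 0, 0, 0.34, 0]
    - [0.1, 0, -0.02, 0, 0, 0.51, 0]
    - [0.14, 0, -0.02, 0, 0, 0.68, 0]
    - [0.18, 0, -0.02, 0, 0, 0.85, 0]
    - [0.22, 0, -0.02, 0, 0, 1.02, 0]
    - [0.26, 0, -0.02, 0, 0, 1.19, 0]
    - [0.29, 0, -0.02, 0, 0, 1.36, 0]

```text
t: 20.0
tcp_pos: [0.4744, 0.0546, 0.1582]
tool_rot: [2.82, 1.375, 0.008]
wrist_force: [0.0, 0.9, 0.3]
gripper_width: 0.0207
finger_force: 59.6
```

```bash
python3 -c "
from h import *
s=bot.get_state();print(s['q'],s['tcp_pos']);show([.4675,.0627,.13],-49.8)"
```

```text
[-1.34145611e-01  3.92373067e-02  1.92029862e+00 -6.88943606e-04
  1.17586844e+00  5.29488210e-01] [0.47443775 0.05463502 0.15824126]
[ 0.002  -0.0106  0.0282] [ 0.0018 -0.0069  1.7766]
```

Request:
drive_tool:
  targets:
    - [0, -0.002, 0, 0, 0, 0.18, 0]
    - [0, -0.004, 0, 0, 0, 0.36, 0]
    - [0, -0.006, 0, 0, 0, 0.54, 0]
    - [0, -0.008, 0, 0, 0, 0.72, 0]
    - [0, -0.008, 0.005, 0, 0, 0.9, 0]
    - [0, -0.008, 0.01, 0, 0, 1.08, 0]
    - [0, -0.008, 0.015, 0, 0, 1.26, 0]
    - [0, -0.008, 0.02, 0, 0, 1.44, 0]

```text
t: 21.0
tcp_pos: [0.4695, 0.0583, 0.1382]
tool_rot: [-3.03, 0.828, -0.01]
wrist_force: [-0.7, 0.6, -1.2]
gripper_width: 0.0205
finger_force: 59.6
```

Request:
drive_tool:
  targets:
    - [0, 0, 0, 0, 0, 0.17, 0]
    - [0, 0, 0, 0, 0, 0.34, 0]
    - [0, 0, 0, 0, 0, 0.34, 0]
    - [0, 0, 0, 0, 0, 0.34, 0]
    - [0, 0, 0, 0, 0, 0.34, 0]
    - [0, 0, 0, 0, 0, 0.34, 0]
    - [0, 0, 0, 0, 0, 0.34, 0]
    - [0, 0, 0, 0, 0, 0.34, 0]

```text
t: 22.0
tcp_pos: [0.4687, 0.0583, 0.1368]
tool_rot: [-2.85, 1.32, -0.007]
wrist_force: [-0.1, -1.2, -1.6]
gripper_width: 0.0209
finger_force: 59.6
```

```bash
sed -i 's/down(130.2)/down(130.2 if len(__import__("sys").argv)<2 else -49.8)/' st.py; python3 st.py L; python3 - <<'E'
from h import *
s=bot.get_state();cm=bot.camera_model("wrist");im=bot.capture("wrist");cv2.imwrite("pics/w6.png",im)
T=R.from_rotvec(s["tool_rot"])
show([.4675,.0627,.1],-49.8)
yh=np.array([-.6455,.7638]);xh=np.array([.7638,.6455]);c=np.array([.5551,-.0411])
for sx in(-1,1):print("screw",proj(cm,np.r_[c+.025*sx*xh+.048*yh,.0903]).round(1))
print("edge",proj(cm,np.r_[c+.056*yh,.0903]).round(1),"tip",proj(cm,s["tcp_pos"]+T.apply([.0878,0,-.0015])).round(1))
E
```

```text
22.0 [0.46871 0.05831 0.1368 ] F [-0.08 -1.24 -1.62] M [-0.01  -0.009  0.023] tip [ 0.5255  -0.00865  0.13712] tilt [ 0.0021  0.0036 -0.0018]
insertion mm 12.106215507953735 lat -1.6595351654100006 push F along in -0.8920764831039518
[-0.0043 -0.0018  0.0368] [-0.0021 -0.0036  0.0018]
screw [380.   83.3]
screw [261.  83.]
edge [320.5 103.2] tip [323.7  57.5]
```

View pics/w6.png

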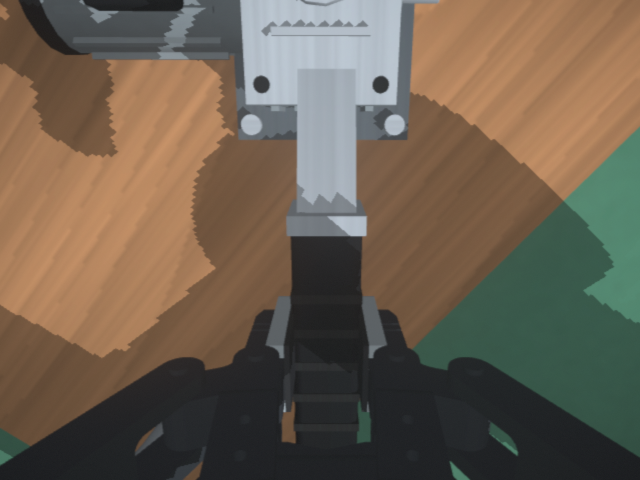

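The blade is over the left end, with its tip at (326,68). The screws are at (261,84) and (380.5,84), so the blade sits about 2 mm too far toward tool +y, which agrees with the kinematics.

Request:
drive_tool:
  targets:
    - [-0.002, -0.001, 0.015, -0.002, -0.0036, 0.0018, 0]
    - [-0.0043, -0.0019, 0.03, -0.002, -0.0036, 0.0018, 0]
    - [-0.0043, -0.0019, 0.04, -0.002, -0.0036, 0.0018, 0]
    - [-0.0043, -0.0019, 0.0435, -0.002, -0.0036, 0.0018, 0]
    - [-0.0043, -0.0019, 0.044, -0.002, -0.0036, 0.0018, 0]
    - [-0.0043, -0.0019, 0.044, -0.002, -0.0036, 0.0018, 0]
    - [-0.0043, -0.0019, 0.044, -0.002, -0.0036, 0.0018, 0]
    - [-0.0043, -0.0019, 0.044, -0.002, -0.0036, 0.0018, 0]

```text
t: 23.05
tcp_pos: [0.4678, 0.0627, 0.0932]
tool_rot: [-2.849, 1.323, -0.001]
wrist_force: [-0.5, 0.5, -0.7]
gripper_width: 0.0209
finger_force: 59.6
```

```bash
python3 st.py L
```

```text
23.05 [0.46784 0.06273 0.09317] F [-0.51  0.54 -0.73] M [-0.007 -0.007  0.026] tip [ 0.5245  -0.00435  0.09323] tilt [0.0006 0.0006 0.0003]
insertion mm 8.174529712842393 lat 0.3489352440777821 push F along in 0.7442754684389705
```

Request:
drive_tool:
  targets:
    - [0, 0, 0.0005, 0, 0, 0, 0]
    - [0, 0, 0.001, 0, 0, 0, 0]
    - [0, 0, 0.0014, 0, 0, 0, 0]
    - [0, 0, 0.0018, 0, 0, 0, 0]
    - [0, 0, 0.0018, 0, 0, 0, 0]
    - [0, 0, 0.0018, 0, 0, 0, 0]
    - [0, 0, 0.0018, 0, 0, 0, 0]
    - [0, 0, 0.0018, 0, 0, 0, 0]

```text
t: 24.05
tcp_pos: [0.4676, 0.0628, 0.091]
tool_rot: [-2.849, 1.323, -0.0]
wrist_force: [-0.6, -0.1, -1.3]
gripper_width: 0.021
finger_force: 59.6
```

```bash
python3 st.py L
```

```text
24.05 [0.46759 0.06276 0.09105] F [-0.65 -0.1  -1.33] M [-0.044 -0.011  0.062] tip [ 0.52425 -0.00431  0.09106] tilt [0.0001 0.0001 0.0002]
insertion mm 7.9870759381777034 lat 0.1829374702871691 push F along in 0.34207903728034617
```

Request:
drive_tool:
  targets:
    - [0, 0, 0.0002, 0, 0, 0, 0]
    - [0, 0, 0.0004, 0, 0, 0, 0]
    - [0, 0, 0.0006, 0, 0, 0, 0]
    - [0, 0, 0.0008, 0, 0, 0, 0]
    - [0, 0, 0.001, 0, 0, 0, 0]
    - [0, 0, 0.0012, 0, 0, 0, 0]
    - [0, 0, 0.0012, 0, 0, 0, 0]
    - [0, 0, 0.0012, 0, 0, 0, 0]

```text
t: 25.05
tcp_pos: [0.4676, 0.0628, 0.0898]
tool_rot: [-2.849, 1.323, -0.0]
wrist_force: [-0.3, -0.1, -1.5]
gripper_width: 0.0205
finger_force: 59.6
```

```bash
python3 st.py L;python3 - <<'E'
from h import *
for i in range(3):
    bot.capture("wrist");s=bot.get_state();print(s["tcp_pos"],s["wrist_force"],s["ft_torque"])
E
```

```text
25.05 [0.46758 0.06278 0.08984] F [-0.26 -0.08 -1.5 ] M [ 0.031 -0.021 -0.001] tip [ 0.52424 -0.00429  0.08984] tilt [0.0001 0.0001 0.0002]
insertion mm 7.964139896031483 lat 0.18828737173640472 push F along in 0.10923020365530954
[0.4675758  0.06278128 0.08983109] [-0.13781673  0.22645942 -1.0794203 ] [ 0.04273674  0.0055985  -0.04421783]
[0.46759642 0.06278065 0.08984778] [ 0.36578561  0.33499439 -1.03364164] [0.01410405 0.00850251 0.05030597]
[0.46758933 0.06278754 0.0898481 ] [ 1.03650349 -0.34153092 -1.2879717 ] [0.02696697 0.03298435 0.00263988]
```

Not touching yet, so another 0.8 mm.

Request:
drive_tool:
  targets:
    - [0, 0, 0.0002, 0, 0, 0, 0]
    - [0, 0, 0.0003, 0, 0, 0, 0]
    - [0, 0, 0.0004, 0, 0, 0, 0]
    - [0, 0, 0.0006, 0, 0, 0, 0]
    - [0, 0, 0.0008, 0, 0, 0, 0]
    - [0, 0, 0.0008, 0, 0, 0, 0]
    - [0, 0, 0.0008, 0, 0, 0, 0]
    - [0, 0, 0.0008, 0, 0, 0, 0]

```text
t: 26.2
tcp_pos: [0.4676, 0.0628, 0.0891]
tool_rot: [-2.849, 1.323, -0.0]
wrist_force: [-1.1, -0.1, 2.4]
gripper_width: 0.0206
finger_force: 59.9
```

```bash
python3 st.py L;python3 - <<'E'
from h import *
for i in range(3):
    bot.capture("wrist");s=bot.get_state();print(s["tcp_pos"],s["wrist_force"],s["ft_torque"])
E
```

```text
26.2 [0.46759 0.06279 0.08909] F [-1.07 -0.1   2.37] M [-0.058  0.11  -0.065] tip [ 0.52424 -0.00428  0.0891 ] tilt [0.0002 0.0001 0.0002]
insertion mm 7.958394959516042 lat 0.201301278341703 push F along in 0.618341839610578
[0.46761048 0.06280201 0.08911514] [-0.87950045  0.43726255  1.18908921] [-0.00517258  0.12733064 -0.03582749]
[0.46761493 0.06280519 0.08908868] [-1.25730889  0.61863475  1.65398805] [-0.06879783  0.09189027 -0.01303383]
[0.46758138 0.06280126 0.08906713] [-0.82447092  1.2567849   1.9121389 ] [-0.07396724  0.06874086  0.00292969]
```

Request:
drive_tool:
  targets:
    - [0, 0, -0.004, 0, 0, 0, 0]
    - [-0.009, 0, -0.004, 0, 0, 0, 0]
    - [-0.018, -0.0002, -0.004, 0, 0, 0, 0]
    - [-0.018, -0.0002, 0.004, 0, 0, 0, 0]
    - [-0.018, -0.0002, 0.0114, 0, 0, 0, 0]
    - [-0.018, -0.0002, 0.0114, 0, 0, 0, 0]
    - [-0.018, -0.0002, 0.0114, 0, 0, 0, 0]
    - [-0.018, -0.0002, 0.0114, 0, 0, 0, 0]

```text
t: 27.35
tcp_pos: [0.4564, 0.0765, 0.0778]
tool_rot: [-2.849, 1.323, -0.001]
wrist_force: [0.2, 0.0, -1.8]
gripper_width: 0.0205
finger_force: 59.6
```

Request:
drive_tool:
  targets:
    - [0.002, 0, 0, 0, 0, 0, 0]
    - [0.004, 0, 0, 0, 0, 0, 0]
    - [0.006, 0, 0, 0, 0, 0, 0]
    - [0.008, 0, 0, 0, 0, 0, 0]
    - [0.01, 0, 0, 0, 0, 0, 0]
    - [0.012, 0, 0, 0, 0, 0, 0]
    - [0.0125, 0, 0, 0, 0, 0, 0]
    - [0.0125, 0, 0, 0, 0, 0, 0]

```text
t: 28.35
tcp_pos: [0.4642, 0.0671, 0.0776]
tool_rot: [-2.849, 1.323, -0.0]
wrist_force: [0.0, -0.2, -0.8]
gripper_width: 0.0207
finger_force: 59.6
```

```bash
python3 st.py L
```

```text
28.35 [0.46418 0.06707 0.07763] F [ 0.02 -0.23 -0.83] M [-0.021  0.006 -0.059] tip [ 5.2084e-01 -1.0000e-05  7.7640e-02] tilt [0.0001 0.0001 0.0003]
insertion mm 2.4960498071273705 lat 0.35514328987135824 push F along in -0.18586029647436247
```

Request:
drive_tool:
  targets:
    - [0.001, 0, 0, 0, 0, 0, 0]
    - [0.002, 0, 0, 0, 0, 0, 0]
    - [0.003, 0, 0, 0, 0, 0, 0]
    - [0.004, 0, 0, 0, 0, 0, 0]
    - [0.005, 0, 0, 0, 0, 0, 0]
    - [0.0055, 0, 0, 0, 0, 0, 0]
    - [0.006, 0, 0, 0, 0, 0, 0]
    - [0.006, 0, 0, 0, 0, 0, 0]

```text
t: 29.35
tcp_pos: [0.4673, 0.0632, 0.0775]
tool_rot: [-2.849, 1.323, 0.003]
wrist_force: [-3.8, 5.2, 1.5]
gripper_width: 0.0208
finger_force: 60.0
```

```bash
python3 st.py L
```

```text
29.35 [0.46733 0.06317 0.07748] F [-3.82  5.19  1.47] M [0.574 0.386 0.035] tip [ 0.52399 -0.0039   0.07733] tilt [-0.0004 -0.0017  0.0001]
insertion mm 7.503903324044842 lat 0.2565747732279345 push F along in 6.425117254730427
```

Request:
drive_tool:
  targets:
    - [0.0008, 0, 0, 0, 0, 0, 0]
    - [0.0016, 0, 0, 0, 0, 0, 0]
    - [0.0024, 0, 0, 0, 0, 0, 0]
    - [0.0032, 0, 0, 0, 0, 0, 0]
    - [0.004, 0, 0, 0, 0, 0, 0]
    - [0.0045, 0, 0, 0, 0, 0, 0]
    - [0.005, 0, 0, 0, 0, 0, 0]
    - [0.005, 0, 0, 0, 0, 0, 0]

```text
t: 30.35
tcp_pos: [0.4676, 0.0622, 0.0769]
tool_rot: [-2.848, 1.321, 0.014]
wrist_force: [-12.8, 17.6, 9.5]
gripper_width: 0.021
finger_force: 61.1
```

```bash
python3 st.py L
```

```text
30.35 [0.46759 0.06219 0.07693] F [-12.83  17.56   9.5 ] M [2.287 1.577 0.076] tip [ 0.52428 -0.00484  0.07614] tilt [-0.0021 -0.009  -0.0004]
insertion mm 8.413034520995943 lat -0.1362928454548171 push F along in 21.695509429555745
```

Request:
drive_tool:
  targets:
    - [0, 0, -0.0003, 0, 0, 0, 0]
    - [0, 0, -0.0006, 0, 0, 0, 0]
    - [0, 0, -0.0009, 0, 0, 0, 0]
    - [0, 0, -0.0012, 0, 0, 0, 0]
    - [0, 0, -0.0015, 0, 0, 0, 0]
    - [0, 0, -0.0017, 0, 0, 0, 0]
    - [0, 0, -0.0017, 0, 0, 0, 0]
    - [0, 0, -0.0017, 0, 0, 0, 0]

```text
t: 31.35
tcp_pos: [0.4675, 0.062, 0.078]
tool_rot: [-2.848, 1.321, 0.014]
wrist_force: [-9.9, 16.5, 4.4]
gripper_width: 0.0208
finger_force: 60.2
```

```bash
python3 st.py L
```

```text
31.35 [0.4675  0.06203 0.07796] F [-9.86 16.47  4.38] M [2.484 1.343 0.215] tip [ 0.5242  -0.005    0.07716] tilt [-0.0022 -0.0091 -0.0004]
insertion mm 8.481156287178386 lat -0.3008190546546489 push F along in 18.946112064381204
```

Request:
drive_tool:
  targets:
    - [0, 0, -0.0005, 0, 0, 0, 0]
    - [0, 0, -0.001, 0, 0, 0, 0]
    - [0, 0, -0.0016, 0, 0, 0, 0]
    - [0, 0, -0.0022, 0, 0, 0, 0]
    - [0.0003, 0, -0.0025, 0, 0, 0, 0]
    - [0.0006, 0, -0.0025, 0, 0, 0, 0]
    - [0.001, 0, -0.0025, 0, 0, 0, 0]
    - [0.001, 0, -0.0025, 0, 0, 0, 0]

```text
t: 32.35
tcp_pos: [0.4674, 0.0614, 0.0794]
tool_rot: [-2.848, 1.322, 0.017]
wrist_force: [-7.1, 14.8, -5.2]
gripper_width: 0.0207
finger_force: 59.2
```

```bash
python3 st.py L
```

```text
32.35 [0.46736 0.06142 0.07936] F [-7.14 14.85 -5.2 ] M [2.84  1.292 0.423] tip [ 0.52404 -0.00562  0.07843] tilt [-0.0032 -0.0107 -0.0003]
insertion mm 8.851349173027188 lat -0.8161048601559706 push F along in 15.947795568677721
```

Request:
drive_tool:
  targets:
    - [0, -0.0004, 0, 0, 0, 0, 0]
    - [0, -0.0008, 0, 0, 0, 0, 0]
    - [0, -0.0012, 0, 0, 0, 0, 0]
    - [0.0004, -0.0014, 0, 0, 0, 0, 0]
    - [0.0008, -0.0014, 0, 0, 0, 0, 0]
    - [0.0012, -0.0014, 0, 0, 0, 0, 0]
    - [0.0015, -0.0014, 0, 0, 0, 0, 0]
    - [0.0015, -0.0014, 0, 0, 0, 0, 0]

```text
t: 33.35
tcp_pos: [0.4679, 0.0614, 0.079]
tool_rot: [-2.849, 1.323, 0.022]
wrist_force: [-10.7, 16.2, -1.9]
gripper_width: 0.0205
finger_force: 59.7
```

```bash
python3 st.py L
```

```text
33.35 [0.46789 0.06136 0.07903] F [-10.69  16.24  -1.94] M [2.657 1.997 0.044] tip [ 0.52455 -0.0057   0.07788] tilt [-0.0055 -0.013   0.    ]
insertion mm 9.242437410333565 lat -0.4817676832150493 push F along in 19.300449215069182
```

Request:
drive_tool:
  targets:
    - [0.0002, -0.0002, -0.0003, 0, 0, 0, 0]
    - [0.0004, -0.0004, -0.0006, 0, 0, 0, 0]
    - [0.0006, -0.0005, -0.0009, 0, 0, 0, 0]
    - [0.0008, -0.0005, -0.001, 0, 0, 0, 0]
    - [0.001, -0.0005, -0.001, 0, 0, 0, 0]
    - [0.0012, -0.0005, -0.001, 0, 0, 0, 0]
    - [0.0012, -0.0005, -0.001, 0, 0, 0, 0]
    - [0.0012, -0.0005, -0.001, 0, 0, 0, 0]

```text
t: 34.35
tcp_pos: [0.4685, 0.0606, 0.0795]
tool_rot: [2.849, -1.323, -0.024]
wrist_force: [-10.9, 14.5, -4.9]
gripper_width: 0.0205
finger_force: 59.3
```

```bash
python3 st.py L;  python3 lift.py
```

```text
34.35 [0.4685  0.06062 0.07952] F [-10.87  14.52  -4.89] M [2.58  2.108 0.007] tip [ 0.52515 -0.00645  0.07831] tilt [-0.0066 -0.0137  0.0002]
insertion mm 10.19721839933144 lat -0.5091074104054578 push F along in 18.110634512137953
LB [302.2 255.5] shift [-0.375  1.   ] corr 0.621 lift mm -3.57
LF [308.8 239.6] shift [ 0.    -0.125] corr 0.883 lift mm 0.46
RB [342.4 264.6] shift [-0.125 -0.875] corr 0.991 lift mm 3.24
RF [348.  248.2] shift [-0.125 -0.875] corr 0.996 lift mm 3.18
```

Request:
drive_tool:
  targets:
    - [0.0008, 0, 0, 0, 0, 0, 0]
    - [0.0016, 0, 0, 0, 0, 0, 0]
    - [0.0024, 0, 0, 0, 0, 0, 0]
    - [0.0032, 0, 0, 0, 0, 0, 0]
    - [0.004, 0, 0, 0, 0, 0, 0]
    - [0.0048, 0, 0, 0, 0, 0, 0]
    - [0.0056, 0, 0, 0, 0, 0, 0]
    - [0.006, 0, 0, 0, 0, 0, 0]

```text
t: 35.4
tcp_pos: [0.4724, 0.0559, 0.0794]
tool_rot: [2.849, -1.323, -0.024]
wrist_force: [-11.3, 13.5, -4.7]
gripper_width: 0.0207
finger_force: 59.3
```

```bash
python3 st.py L;  python3 lift.py; python3 -c "
from lift import *
report('scene','pics/scene.png')"
```

```text
35.4 [0.47237 0.0559  0.07941] F [-11.27  13.53  -4.7 ] M [ 2.45   2.054 -0.012] tip [ 0.52901 -0.01117  0.0782 ] tilt [-0.0067 -0.0137  0.0004]
insertion mm 16.30023235603825 lat -0.6129914857903574 push F along in 17.60602473667616
LB [302.2 255.5] shift [-0.125 -0.375] corr 0.587 lift mm 1.42
LF [308.8 239.6] shift [ 0.   -0.75] corr 0.852 lift mm 2.73
RB [342.4 264.6] shift [ 0.   -0.75] corr 0.992 lift mm 2.79
RF [348.  248.2] shift [ 0.   -0.75] corr 0.995 lift mm 2.75
LB [332.5 229.6] shift [ 0. -1.] corr 0.99 lift mm 2.69
LF [337.5 242.3] shift [ 0.125 -1.375] corr 0.781 lift mm 3.64
RB [290.  235.3] shift [ 0. -1.] corr 0.992 lift mm 2.67
RF [293.7 248.3] shift [-0.125 -1.   ] corr 0.994 lift mm 2.65
```

Request:
drive_tool:
  targets:
    - [0.0008, -0.0002, 0, 0, 0, 0, 0]
    - [0.0016, -0.0004, 0, 0, 0, 0, 0]
    - [0.0024, -0.0005, 0, 0, 0, 0, 0]
    - [0.0032, -0.0005, 0, 0, 0, 0, 0]
    - [0.004, -0.0005, 0, 0, 0, 0, 0]
    - [0.0048, -0.0005, 0, 0, 0, 0, 0]
    - [0.0055, -0.0005, 0, 0, 0, 0, 0]
    - [0.0055, -0.0005, 0, 0, 0, 0, 0]

```text
t: 36.5
tcp_pos: [0.4766, 0.0517, 0.0794]
tool_rot: [2.849, -1.323, -0.023]
wrist_force: [-10.4, 11.0, -6.6]
gripper_width: 0.0207
finger_force: 59.1
```

```bash
python3 st.py L;  python3 lift.py; python3 -c "
from lift import *
report('scene','pics/scene.png')"
```

```text
36.5 [0.47656 0.05172 0.07939] F [-10.4   10.98  -6.56] M [2.221 1.88  0.006] tip [ 0.5332  -0.01535  0.07826] tilt [-0.0067 -0.0129  0.0003]
insertion mm 22.199946271494397 lat -0.10614394203639631 push F along in 15.094446877822397
LB [302.2 255.5] shift [ 0.    -0.875] corr 0.506 lift mm 3.22
LF [308.8 239.6] shift [ 0.125 -1.25 ] corr 0.865 lift mm 4.53
RB [342.4 264.6] shift [ 0.125 -0.75 ] corr 0.993 lift mm 2.81
RF [348.  248.2] shift [ 0.125 -0.75 ] corr 0.992 lift mm 2.77
LB [332.5 229.6] shift [-0.25 -1.75] corr 0.982 lift mm 4.72
LF [337.5 242.3] shift [ 0. -2.] corr 0.742 lift mm 5.3
RB [290.  235.3] shift [ 0. -1.] corr 0.987 lift mm 2.67
RF [293.7 248.3] shift [-0.25 -1.  ] corr 0.993 lift mm 2.67
```

Request:
drive_tool:
  targets:
    - [-0.0025, 0, 0.002, 0, 0, 0, 0]
    - [-0.005, 0, 0.004, 0, 0, 0, 0]
    - [-0.009, 0, 0.0042, 0, 0, 0, 0]
    - [-0.016, 0, 0.0042, 0, 0, 0, 0]
    - [-0.024, 0, 0.0042, 0, 0, 0, 0]
    - [-0.034, 0, 0.0042, 0, 0, 0, 0]
    - [-0.046, 0, 0.0042, 0, 0, 0, 0]
    - [-0.05, 0, -0.02, 0, 0, 0, 0]

```text
t: 37.6
tcp_pos: [0.448, 0.088, 0.1014]
tool_rot: [2.849, -1.321, -0.007]
wrist_force: [0.6, 0.1, -1.2]
gripper_width: 0.0206
finger_force: 59.7
```

```bash
python3 st.py L;  python3 lift.py; python3 -c "
from lift import *
report('scene','pics/scene.png');print(bot.get_state()['q'])"
```

```text
37.6 [0.44799 0.08804 0.10144] F [ 0.58  0.08 -1.19] M [-0.001 -0.028  0.009] tip [0.5047  0.02101 0.10114] tilt [-0.003  -0.0034 -0.0007]
insertion mm -23.973332407555574 lat 1.6033317737324109 push F along in -0.31424514164566036
LB [302.2 255.5] shift [ 0.   -1.25] corr 0.989 lift mm 4.6
LF [308.8 239.6] shift [ 0.   -1.25] corr 0.897 lift mm 4.56
RB [342.4 264.6] shift [ 0.125 -0.75 ] corr 0.993 lift mm 2.81
RF [348.  248.2] shift [ 0.125 -0.75 ] corr 0.992 lift mm 2.77
LB [332.5 229.6] shift [-0.25 -1.75] corr 0.978 lift mm 4.72
LF [337.5 242.3] shift [ 0.   -1.75] corr 0.987 lift mm 4.64
RB [290.  235.3] shift [-0.125 -1.   ] corr 0.988 lift mm 2.69
RF [293.7 248.3] shift [-0.25 -1.  ] corr 0.992 lift mm 2.67
[-6.74112389e-02  8.38829028e-02  1.99841830e+00  3.78597180e-04
  1.05493824e+00  2.37140835e+00]
```

Request:
drive_tool:
  targets:
    - [0, 0, -0.03, 0, 0, -0.1, 0]
    - [0.02, 0, -0.055, 0, 0, -0.28, 0]
    - [0.06, 0, -0.06, 0, 0, -0.46, 0]
    - [0.1, 0, -0.06, 0, 0, -0.64, 0]
    - [0.14, 0, -0.06, 0, 0, -0.82, 0]
    - [0.18, 0, -0.06, 0, 0, -1.0, 0]
    - [0.22, 0, -0.06, 0, 0, -1.18, 0]
    - [0.26, 0, -0.06, 0, 0, -1.36, 0]

```text
t: 38.7
tcp_pos: [0.619, -0.1125, 0.1617]
tool_rot: [-3.045, -0.772, 0.0]
wrist_force: [0.4, 0.1, -0.9]
gripper_width: 0.0206
finger_force: 59.8
```

```bash
python3 -c "
from h import *
s=bot.get_state();print(s['q'],s['tcp_pos']);show([.6556,-.1601,.14],130.2)"
```

```text
[-3.68292809e-01  3.64602067e-01  1.52439713e+00  2.33887676e-04
  1.25300837e+00  7.05867951e-01] [ 0.61903452 -0.1125427   0.1617209 ]
[0.0095 0.0592 0.0217] [-4.0000e-04 -3.0000e-04 -1.7759e+00]
```

Request:
drive_tool:
  targets:
    - [0, 0.01, 0, 0, 0, -0.18, 0]
    - [0, 0.02, 0, 0, 0, -0.36, 0]
    - [0.003, 0.03, 0, 0, 0, -0.54, 0]
    - [0.006, 0.04, 0, 0, 0, -0.72, 0]
    - [0.008, 0.05, 0, 0, 0, -0.9, 0]
    - [0.009, 0.055, 0.01, 0, 0, -1.08, 0]
    - [0.009, 0.055, 0.015, 0, 0, -1.26, 0]
    - [0.009, 0.055, 0.02, 0, 0, -1.44, 0]

```text
t: 39.7
tcp_pos: [0.652, -0.1558, 0.1413]
tool_rot: [-1.78, -2.588, -0.0]
wrist_force: [-0.4, 0.8, -1.5]
gripper_width: 0.0207
finger_force: 59.8
```

Request:
drive_tool:
  targets:
    - [0, 0, 0, 0, 0, -0.17, 0]
    - [0, 0, 0.01, 0, 0, -0.335, 0]
    - [0, 0, 0.02, 0, 0, -0.335, 0]
    - [0, 0, 0.03, 0, 0, -0.335, 0]
    - [0, 0, 0.03, 0, 0, -0.335, 0]
    - [0, 0, 0.03, 0, 0, -0.335, 0]
    - [0, 0, 0.03, 0, 0, -0.335, 0]
    - [0, 0, 0.03, 0, 0, -0.335, 0]

```text
t: 40.7
tcp_pos: [0.6526, -0.1562, 0.1134]
tool_rot: [1.332, 2.844, 0.0]
wrist_force: [0.5, 0.1, -0.8]
gripper_width: 0.0204
finger_force: 59.8
```

```bash
python3 st.py; python3 - <<'E'
from h import *
s=bot.get_state();cm=bot.camera_model("wrist");im=bot.capture("wrist");cv2.imwrite("pics/w7.png",im)
show([.6556,-.1601,.0783],130.2)
T=R.from_rotvec(s["tool_rot"]);yh=np.array([-.6455,.7638]);xh=np.array([.7638,.6455]);c=np.array([.5551,-.0411])
for sx in(-1,1):print("screw",proj(cm,np.r_[c+.025*sx*xh-.048*yh,.0931]).round(1))
print("tip",proj(cm,s["tcp_pos"]+T.apply([.0878,0,-.0015])).round(1))
E
```

```text
40.7 [ 0.65257 -0.15619  0.11339] F [ 0.5   0.05 -0.77] M [-0.006 -0.034  0.019] tip [ 0.59637 -0.08873  0.11332] tilt [-0.0005 -0.0009  0.007 ]
insertion mm -7.020783280181362 lat 0.7811165952974636 push F along in 0.2818660877411464
[-0.005  -0.0002  0.035 ] [ 0.0004  0.0007 -0.007 ]
screw [253.8  29.5]
screw [396.9  28.4]
tip [328.1  68.9]
```

View pics/w7.png

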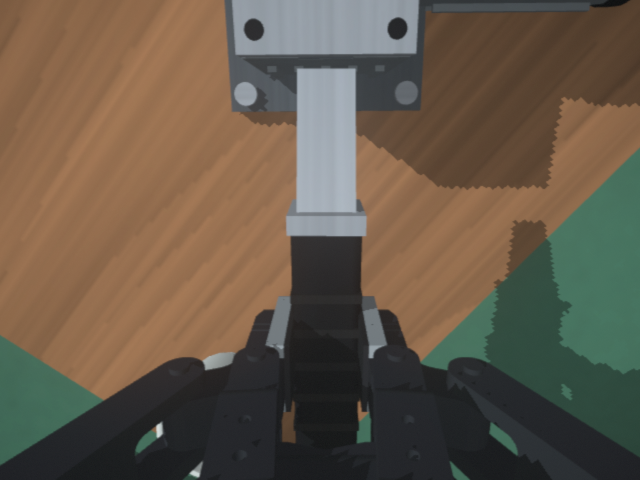

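The view shows the screws at (254,29) and (397,28) as predicted, with the blade square at columns 297-356 and its tip at row 68, short of the cover edge.

Request:
drive_tool:
  targets:
    - [-0.005, -0.0002, 0.008, 0, 0.0007, -0.007, 0]
    - [-0.005, -0.0002, 0.018, 0, 0.0007, -0.007, 0]
    - [-0.005, -0.0002, 0.028, 0, 0.0007, -0.007, 0]
    - [-0.005, -0.0002, 0.035, 0, 0.0007, -0.007, 0]
    - [-0.005, -0.0002, 0.0352, 0, 0.0007, -0.007, 0]
    - [-0.005, -0.0002, 0.0352, 0, 0.0007, -0.007, 0]
    - [-0.005, -0.0002, 0.0352, 0, 0.0007, -0.007, 0]
    - [-0.005, -0.0002, 0.0352, 0, 0.0007, -0.007, 0]

```text
t: 41.75
tcp_pos: [0.6556, -0.1602, 0.0781]
tool_rot: [1.322, 2.849, 0.001]
wrist_force: [0.3, 0.5, -0.6]
gripper_width: 0.0207
finger_force: 59.8
```

```bash
python3 st.py
```

```text
41.75 [ 0.65559 -0.16015  0.07813] F [ 0.3   0.54 -0.6 ] M [ 0.037 -0.017 -0.04 ] tip [ 0.5989  -0.0931   0.07812] tilt [-0.0004 -0.0001 -0.0002]
insertion mm -11.9920681990466 lat -0.11186894574074467 push F along in -0.22020213490562263
```

Request:
drive_tool:
  targets:
    - [0.003, 0, -0.0003, 0, 0, 0, 0]
    - [0.006, 0, -0.0003, 0, 0, 0, 0]
    - [0.009, 0, -0.0003, 0, 0, 0, 0]
    - [0.012, 0, -0.0003, 0, 0, 0, 0]
    - [0.0145, 0, -0.0003, 0, 0, 0, 0]
    - [0.017, 0, -0.0003, 0, 0, 0, 0]
    - [0.019, 0, -0.0003, 0, 0, 0, 0]
    - [0.02, 0, -0.0003, 0, 0, 0, 0]

```text
t: 42.75
tcp_pos: [0.6424, -0.1447, 0.078]
tool_rot: [-1.322, -2.849, -0.001]
wrist_force: [-0.8, 0.1, -1.9]
gripper_width: 0.0204
finger_force: 59.8
```

```bash
python3 st.py
```

```text
42.75 [ 0.64236 -0.14467  0.078  ] F [-0.78  0.15 -1.89] M [-0.056  0.003 -0.018] tip [ 0.58568 -0.07762  0.07806] tilt [-0.0002  0.0006 -0.0002]
insertion mm 8.371456547625769 lat -0.21644262892084734 push F along in -0.6147961176500497
```

Clean entry. Pressing on.

Request:
drive_tool:
  targets:
    - [0.001, 0, 0, 0, 0, 0, 0]
    - [0.002, 0, 0, 0, 0, 0, 0]
    - [0.003, 0, 0, 0, 0, 0, 0]
    - [0.004, 0, 0, 0, 0, 0, 0]
    - [0.005, 0, 0, 0, 0, 0, 0]
    - [0.006, 0, 0, 0, 0, 0, 0]
    - [0.007, 0, 0, 0, 0, 0, 0]
    - [0.007, 0, 0, 0, 0, 0, 0]

```text
t: 43.75
tcp_pos: [0.6397, -0.1416, 0.0788]
tool_rot: [1.321, 2.845, -0.002]
wrist_force: [5.5, -7.0, -5.5]
gripper_width: 0.0204
finger_force: 59.3
```

```bash
python3 st.py
```

```text
43.75 [ 0.63973 -0.14157  0.07881] F [ 5.53 -6.96 -5.51] M [-1.412 -1.162  0.01 ] tip [ 0.58308 -0.07449  0.07835] tilt [-0.0013 -0.0052  0.0002]
insertion mm 12.43182090874879 lat -0.18372921908697795 push F along in 8.890438496355408
```

Request:
drive_tool:
  targets:
    - [0.0006, 0, 0, 0, 0, 0, 0]
    - [0.0012, 0, 0, 0, 0, 0, 0]
    - [0.0018, 0, 0, 0, 0, 0, 0]
    - [0.0024, 0, 0, 0, 0, 0, 0]
    - [0.003, 0, 0, 0, 0, 0, 0]
    - [0.0036, 0, 0, 0, 0, 0, 0]
    - [0.0042, 0, 0, 0, 0, 0, 0]
    - [0.0042, 0, 0, 0, 0, 0, 0]

```text
t: 44.75
tcp_pos: [0.6386, -0.1402, 0.0795]
tool_rot: [1.32, 2.84, -0.003]
wrist_force: [10.6, -11.6, -7.4]
gripper_width: 0.0207
finger_force: 59.0
```

```bash
python3 st.py
```

```text
44.75 [ 0.63856 -0.14018  0.07949] F [ 10.56 -11.65  -7.36] M [-2.321 -1.884  0.03 ] tip [ 0.58195 -0.07308  0.07862] tilt [-0.0023 -0.0099  0.0008]
insertion mm 14.243458829715912 lat -0.14017749977340252 push F along in 15.713417911372808
```

Request:
drive_tool:
  targets:
    - [0.0008, 0, 0, 0, 0, 0, 0]
    - [0.0016, 0, 0, 0, 0, 0, 0]
    - [0.0024, 0, 0, 0, 0, 0, 0]
    - [0.0032, 0, 0, 0, 0, 0, 0]
    - [0.004, 0, 0, 0, 0, 0, 0]
    - [0.0048, 0, 0, 0, 0, 0, 0]
    - [0.0056, 0, 0, 0, 0, 0, 0]
    - [0.006, 0, 0, 0, 0, 0, 0]

```text
t: 45.75
tcp_pos: [0.6346, -0.1356, 0.0794]
tool_rot: [1.32, 2.84, -0.003]
wrist_force: [10.4, -11.5, -8.2]
gripper_width: 0.0207
finger_force: 58.9
```

```bash
python3 st.py;  python3 lift.py; python3 -c "
from lift import *
report('scene','pics/scene.png')"
```

```text
45.75 [ 0.63464 -0.13557  0.07942] F [ 10.39 -11.54  -8.23] M [-2.383 -1.984  0.024] tip [ 0.57802 -0.06847  0.07856] tilt [-0.0023 -0.0098  0.0007]
insertion mm 20.296156482890453 lat -0.158138149374738 push F along in 15.51767149604155
LB [302.2 255.5] shift [-0.125 -1.375] corr 0.987 lift mm 5.1
LF [308.8 239.6] shift [-0.125 -1.5  ] corr 0.983 lift mm 5.49
RB [342.4 264.6] shift [ 0.    -1.625] corr 0.983 lift mm 6.05
RF [348.  248.2] shift [ 0.  -1.5] corr 0.989 lift mm 5.5
LB [332.5 229.6] shift [ 0.   -1.75] corr 0.975 lift mm 4.72
LF [337.5 242.3] shift [ 0.    -1.875] corr 0.993 lift mm 4.97
RB [290.  235.3] shift [ 0. -2.] corr 0.985 lift mm 5.34
RF [293.7 248.3] shift [-0.125 -2.125] corr 0.993 lift mm 5.61
```

Request:
drive_tool:
  targets:
    - [-0.003, 0, -0.0003, 0, 0, 0, 0]
    - [-0.008, 0, -0.0005, 0, 0, 0, 0]
    - [-0.014, 0, -0.0005, 0, 0, 0, 0]
    - [-0.022, 0, -0.0005, 0, 0, 0, 0]
    - [-0.03, 0, -0.0005, 0, 0, 0, 0]
    - [-0.04, 0, -0.0005, 0, 0, 0, 0]
    - [-0.05, 0, -0.015, 0, 0, 0, 0]
    - [-0.05, 0, -0.04, 0, 0, 0, 0]

```text
t: 46.85
tcp_pos: [0.6637, -0.1707, 0.1182]
tool_rot: [-1.323, -2.848, -0.0]
wrist_force: [-0.5, -0.2, -1.7]
gripper_width: 0.0211
finger_force: 59.8
```

```bash
python3 st.py;  python3 lift.py; python3 -c "
from lift import *
report('scene','pics/scene.png')
show([.4497,-.2673,.06],65.5)"
```

```text
46.85 [ 0.6637  -0.17069  0.1182 ] F [-0.48 -0.17 -1.71] M [-0.004 -0.022 -0.041] tip [ 0.60707 -0.1036   0.11835] tilt [0.0005 0.0017 0.0006]
insertion mm -25.283408028234703 lat -0.6485301045168815 push F along in -0.18048763334087398
LB [302.2 255.5] shift [-0.125 -1.375] corr 0.987 lift mm 5.1
LF [308.8 239.6] shift [-0.125 -1.5  ] corr 0.981 lift mm 5.49
RB [342.4 264.6] shift [ 0.125 -1.5  ] corr 0.984 lift mm 5.6
RF [348.  248.2] shift [ 0.  -1.5] corr 0.99 lift mm 5.5
LB [332.5 229.6] shift [ 0.   -1.75] corr 0.973 lift mm 4.72
LF [337.5 242.3] shift [ 0.    -1.875] corr 0.991 lift mm 4.97
RB [290.  235.3] shift [-0.125 -2.   ] corr 0.981 lift mm 5.36
RF [293.7 248.3] shift [-0.125 -2.125] corr 0.993 lift mm 5.61
[ 0.067  -0.2276  0.0614] [0.0063 0.0034 1.1291]
```

Request:
drive_tool:
  targets:
    - [0, -0.02, -0.02, 0, 0, 0.1, 0]
    - [0.005, -0.06, -0.02, 0, 0, 0.28, 0]
    - [0.02, -0.1, -0.02, 0, 0, 0.46, 0]
    - [0.035, -0.14, -0.02, 0, 0, 0.64, 0]
    - [0.05, -0.18, -0.01, 0, 0, 0.82, 0]
    - [0.06, -0.21, 0.0, 0, 0, 1.0, 0]
    - [0.067, -0.2276, 0.02, 0, 0, 1.129, 0]
    - [0.067, -0.2276, 0.04, 0, 0, 1.129, 0]

```text
t: 47.95
tcp_pos: [0.4455, -0.2663, 0.0776]
tool_rot: [-2.644, -1.696, 0.0]
wrist_force: [1.2, -0.6, -1.4]
gripper_width: 0.0205
finger_force: 59.9
```

Request:
drive_tool:
  targets:
    - [0, 0, 0.02, 0, 0, 0, 0]
    - [0, 0, 0.04, 0, 0, 0, 0]
    - [0, 0, 0.05, 0, 0, 0, 0]
    - [0, 0, 0.05, 0, 0, 0, 0]
    - [0, 0, 0.05, 0, 0, 0, 0]
    - [0, 0, 0.05, 0, 0, 0, 0]
    - [0, 0, 0.05, 0, 0, 0, 0]
    - [0, 0, 0.05, 0, 0, 0, 0]

```text
t: 48.95
tcp_pos: [0.4467, -0.2657, 0.0282]
tool_rot: [-2.642, -1.7, -0.0]
wrist_force: [-1.0, 0.2, -0.3]
gripper_width: 0.0208
finger_force: 59.8
```

```bash
python3 -c "
from h import *
s=bot.get_state();print(s['tcp_pos'],s['wrist_force']);show([.4497,-.2673,.005],65.5)"
```

```text
[ 0.44666095 -0.2656519   0.02824846] [-1.0043103   0.22833019 -0.26452714]
[-0.0002  0.0034  0.0232] [-0.     -0.0002  0.0005]
```

Request:
drive_tool:
  targets:
    - [0, 0, 0.008, 0, 0, 0, 0]
    - [0, 0, 0.014, 0, 0, 0, 0]
    - [0, 0, 0.019, 0, 0, 0, 0]
    - [0, 0, 0.0225, 0, 0, 0, 0]
    - [0, 0, 0.0235, 0, 0, 0, 0]
    - [0, 0, 0.024, 0, 0, 0, 0]
    - [0, 0, 0.024, 0, 0, 0, 0]
    - [0, 0, 0.024, 0, 0, 0, 0]

```text
t: 49.95
tcp_pos: [0.4466, -0.2656, 0.0042]
tool_rot: [-2.642, -1.7, -0.0]
wrist_force: [-0.8, 0.5, -0.3]
gripper_width: 0.0205
finger_force: 59.8
```

```bash
python3 -c "
from h import *
s=bot.get_state();print(s['tcp_pos'],s['wrist_force'],s['ft_torque'])"
```

```text
[ 0.44664247 -0.2656411   0.00415764] [-0.7795868   0.51460441 -0.28520429] [ 0.01214661  0.000986   -0.00344322]
```

Request:
drive_tool:
  targets:
    - [0, 0, 0.0003, 0, 0, 0, 0]
    - [0, 0, 0.0006, 0, 0, 0, 0]
    - [0, 0, 0.0006, 0, 0, 0, 0]
    - [0, 0, 0.0006, 0, 0, 0, 30]
    - [0, 0, 0.0006, 0, 0, 0, 60]
    - [0, 0, 0.0006, 0, 0, 0, 100]
    - [0, 0, 0.0006, 0, 0, 0, 100]
    - [0, 0, 0.0006, 0, 0, 0, 100]

```text
t: 50.95
tcp_pos: [0.4465, -0.2655, 0.0033]
tool_rot: [-2.641, -1.7, -0.0]
wrist_force: [0.1, 0.1, 0.0]
gripper_width: 0.0854
finger_force: 0.0
```

Request:
drive_tool:
  targets:
    - [0, 0, 0, 0, 0, 0, 100]
    - [0, 0, -0.005, 0, 0, 0, 100]
    - [0, 0, -0.02, 0, 0, 0, 100]
    - [0, 0, -0.05, 0, 0, 0, 100]
    - [0, 0, -0.09, 0, 0, 0, 100]
    - [0, 0, -0.12, 0, 0, 0, 100]
    - [0, 0, -0.12, 0, 0, 0, 100]
    - [0, 0, -0.12, 0, 0, 0, 100]

```text
t: 51.95
tcp_pos: [0.4463, -0.2654, 0.1234]
tool_rot: [-2.641, -1.7, -0.0]
wrist_force: [-0.6, -0.3, -0.9]
gripper_width: 0.0852
finger_force: 0.0
```

```bash
python3 lift.py; python3 - <<'E'
from h import *
im=bot.capture("wrist");cv2.imwrite("pics/w8.png",im);print(bot.get_state()["t"])
E
```

```text
LB [302.2 255.5] shift [-0.875  2.5  ] corr 0.303 lift mm -8.95
LF [308.8 239.6] shift [ 0.5 -2.5] corr 0.242 lift mm 9.01
RB [342.4 264.6] shift [-3.  3.] corr 0.574 lift mm -11.55
RF [348.  248.2] shift [ 3. -3.] corr 0.689 lift mm 11.51
52.05
```

View pics/w8.png

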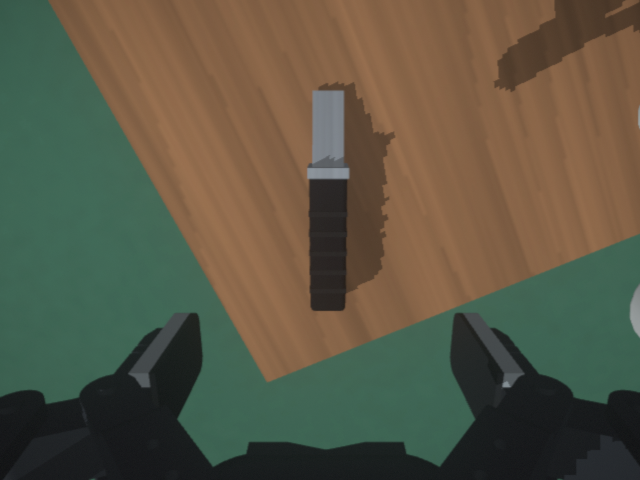

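The wedge lies flat on the board at (328,200), released and clear of the fingers. The arm blocks the side camera, so those lift readings don't count; the last valid ones, taken after the blade came out, were 4.7-5.6 mm. Handing in.

```bash
python3 -c "
from plant import bot
print(bot.job_done())"
```

```text
the job is handed in; nothing more can be done
None
```

The cover was eased up to about 5 mm at the left end and 5.5 mm at the right (last camera reading, after the blade was withdrawn), the wedge lies flat on the bench, and the job was handed in at about 52 s; no verdict was returned.

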